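Pack and lock the storeroom supply box

TASK

Pack and lock the supply box for delivery: stand every refill carton on the floor of the box, upright and one to a bay, then put the lid fully home on it. With the lid on, fit the square-bored T key right down on the turnbutton's square spindle, turn the turnbutton with it through its quarter turn until it points straight in over the lid, then take the key off and stand it back in its grey tray and drop the locking pin fully home in the hole beside the turnbutton, so that it cannot swing back. Leave the other things on the table where they are, upright.

Things in the scene. Friction and masses are not known exactly. Their poses are not given: they have to be found in the camera images.
- supply_box: Fixed open grey steel box, outside 128 (x) x 212 (y) x 60 mm high, walls 4, floor 5 mm. Three 4 mm dividers, tops 35 mm above the underside, make four bays side by side along y, each 120 (x) x 48 (y) mm. Origin: centre of the underside, on the table. On its -x side (to the robot) a bracket, x -122 to -64, y -25 to 56 mm, 66.5 mm high, carries the turnbutton.
- bay0 (a point): centre of bay 0's floor (box frame x 0, y -78 mm, 5 mm above the table); its axes are the box's
- bay1 (a point): centre of bay 1's floor (box frame x 0, y -26 mm, 5 mm above the table); its axes are the box's
- bay2 (a point): centre of bay 2's floor (box frame x 0, y 26 mm, 5 mm above the table); its axes are the box's
- bay3 (a point): centre of bay 3's floor (box frame x 0, y 78 mm, 5 mm above the table); its axes are the box's
- turnbutton (a joint): Steel turnbutton of the box: bar 16 mm wide, 6 thick, reaching 68 mm from its vertical axis. Rad: 0 = locked, bar along the box's +x, in over the lid's edge (stop there); grows anticlockwise from above; starts at 1.25 to 1.75, about along the box's front, clear of the lid. Friction 0.12 N m holds it where left. It clears the seated lid by 2.5 mm.
- spindle (a point): On the turnbutton's axis, box frame (-100, 0) mm, 73.5 mm above the table: top of its round boss (40 mm wide), the foot of the square spindle, where the key's lower end comes to rest. Spindle: 15 x 15 mm, 20 mm up from here, then an 11 x 11 mm nose, 4 mm more. Site axes turn with it: x along the bar, spindle faces square to x and y.
- pin_hole (a point): Centre of the mouth of the round pin hole in the top of the box's bracket, box frame (-77, 40) mm, 66.5 mm above the table; 12 mm wide, 50 mm deep, straight down. The open turnbutton may cover it; once locked it is clear of it.
- pin: Loose steel locking pin, 60 g, upright. Origin: centre of its foot. Shank 10 mm thick, 40 mm long, its lowest 4 mm only 7 mm thick; above it a dark round head 22 mm across, from 40 to 80 mm above the origin. Home: head resting on the bracket, origin 40 mm below the hole's mouth. Starts in its rest, head on top of it.
- pin_rest: Fixed light wooden block 60 x 60 x 50 mm with a 13 mm hole down its middle in which the pin starts. Origin: centre of its underside.
- lid: Loose flat grey lid, 128 (x) x 212 (y) mm, 0.4 kg, alike after a half turn. Origin: centre of the underside of its locating frame (115 x 199 x 6 mm deep; drops inside the box walls, 2.5 mm spare a side); plate 6 to 11 mm above it. Dark bar handle along y, 100 long, 16 wide, 31 to 49 mm above the origin. Home: origin 54 mm above the box's underside, axes in line.
- key: Loose steel T key, 0.18 kg, upright in the tray. Origin: centre of its lower end. Hub 36 x 36 x 28 mm high with a 17.5 mm square bore open downwards, 28 mm deep, sides square to its x and y; on top a dark cross bar along x, 90 mm long, 16 wide, 28 to 48 mm above the origin. Fits the spindle at any quarter turn, with about 0.15 rad of play.
- key_tray: Fixed grey plastic tray, 140 (x) x 130 (y) x 16 mm high, walls and floor 4 mm. Origin: centre of its underside.
- carton0: Loose cardboard refill carton, 62 (x) x 40 (y) x 40 mm high, 0.09 kg, upright on the table with random yaw. All alike. Origin: centre of its underside. Two to four of the four are present.
- carton1: Loose cardboard refill carton, 62 (x) x 40 (y) x 40 mm high, 0.09 kg, upright on the table with random yaw. All alike. Origin: centre of its underside. Two to four of the four are present.
- carton2: Loose cardboard refill carton, 62 (x) x 40 (y) x 40 mm high, 0.09 kg, upright on the table with random yaw. All alike. Origin: centre of its underside. Two to four of the four are present.
- carton3: Loose cardboard refill carton, 62 (x) x 40 (y) x 40 mm high, 0.09 kg, upright on the table with random yaw. All alike. Origin: centre of its underside. Two to four of the four are present.
- jar: bystander: amber glass jar, 64 mm diameter, 70 mm high, origin under its centre
- roll: bystander: paper roll standing, 104 mm diameter, 95 mm high, origin under its centre
- tape: bystander: clear tape ring lying flat, 90 mm diameter, 25 mm high, origin under its centre
- stapler: bystander: black stapler, 150 x 36 x 39 mm, origin under its centre
- can: bystander: can, 66 mm diameter, 150 mm high, origin under its centre
Not all that is in view belongs to the job. What is shaped like the carton1 but pink is not meant. Leave any turquoise look-alike of the carton0 alone.

How it is judged:
On the way, in this order (a step that is already met when the one before it is completed fails the run):
1. every carton present stands in a bay of the box (x of carton0 in the frame of supply_box between -0.036 and 0.036 m and y of carton0 in the frame of supply_box between -0.105 and 0.105 m and z of carton0 in the frame of supply_box between -0.01 and 0.012 m and angle between each of carton0, carton1, carton2, carton3's own z axis and vertical below 0.2 rad and x of carton1 in the frame of supply_box between -0.036 and 0.036 m and y of carton1 in the frame of supply_box between -0.105 and 0.105 m and z of carton1 in the frame of supply_box between -0.01 and 0.012 m and x of carton2 in the frame of supply_box between -0.036 and 0.036 m and y of carton2 in the frame of supply_box between -0.105 and 0.105 m and z of carton2 in the frame of supply_box between -0.01 and 0.012 m and x of carton3 in the frame of supply_box between -0.036 and 0.036 m and y of carton3 in the frame of supply_box between -0.105 and 0.105 m and z of carton3 in the frame of supply_box between -0.01 and 0.012 m), for 0.2 s.
2. the lid is fully home on the box (x of lid in the frame of supply_box between -0.006 and 0.006 m and y of lid in the frame of supply_box between -0.006 and 0.006 m and z of lid in the frame of supply_box between 0.045 and 0.0575 m and angle between the x axis of lid and the x axis of supply_box, either way round below 0.08 rad and angle between lid's own z axis and vertical below 0.05 rad), for 0.2 s.
3. the key is right down on the spindle, the turnbutton still open (horizontal distance between key and spindle below 0.004 m and z of key in the frame of spindle between -0.006 and 0.005 m and angle between key's own z axis and vertical below 0.1 rad and value of joint turnbutton above 0.9 rad), for 0.1 s.
4. the turnbutton is turned in over the lid with the key on it (all of step 2 and horizontal distance between key and spindle below 0.004 m and z of key in the frame of spindle between -0.006 and 0.005 m and angle between key's own z axis and vertical below 0.1 rad and value of joint turnbutton below 0.22 rad), for 0.1 s.
At the end, for the whole second after the job is handed in: Every carton present upright (0.2 rad) on the floor of a bay; lid home within 6 mm sideways, 3.5 mm in height; turnbutton within 0.22 rad of locked; key upright and at rest on the tray floor; pin down in its hole, head within 4 mm of the bracket (all of step 1 and all of step 2 and x of key in the frame of key_tray between -0.055 and 0.055 m and y of key in the frame of key_tray between -0.05 and 0.05 m and z of key in the frame of key_tray between -0.01 and 0.012 m and angle between key's own z axis and vertical below 0.2 rad and linear speed of key below 0.02 m/s and horizontal distance between pin and pin_hole below 0.005 m and z of pin in the frame of pin_hole between -0.046 and -0.036 m and angle between pin's own z axis and vertical below 0.12 rad and value of joint turnbutton below 0.22 rad); the robot touches nothing.
It fails at once if one of the other things on the table is pushed more than 5 cm away (distance of any of jar, roll, tape, stapler, can from where it was at the start of the episode above 0.05 m).
It fails at once if one of the other things on the table is knocked over (angle between any of jar, roll, tape, stapler, can's own z axis and vertical above 0.5 rad).
Of carton0, carton1, carton2, carton3 only 2 to 4 are there at a start; the rules pass over those that are not, and their reading is None.
At some moment in a run one of carton0, carton1, carton2, carton3 may be knocked a few centimetres aside while the robot is not near it.
It also fails if it takes over 200 s, if anything falls off the work surface, if the arm or the gripper's body presses on something with over 40 N, if the wrist force passes 120 N, or if a joint passes its speed limit or range.

ROBOT

A 6-joint arm with a two-finger parallel gripper is mounted at the origin on the work surface. World frame = base frame: x ahead of the robot, y to its left, z up, the work surface at z = 0. Lengths are in m, angles in rad, forces in N, time in s.
With the tool pointing down it reaches from about 0.275 to 0.75 m from the base axis. Payload 10.2 kg.
Tool frame: the origin (TCP) lies on the front face of the gripper's body, between the roots of the fingers; the fingertips stand 73 mm ahead of it and the grasp point (between the pads) lies 54 mm ahead of it; z points along the fingers, y is the direction in which the jaws open and shut (so a half turn about z gives the same grasp; the last joint's range is limited). The gripper opens to 85 mm and grips with 20 to 120 N. Pads are 22 mm wide; open, the fingers measure 114 mm over their backs; the gripper's body (76 mm by 85 mm) begins 54 mm behind the grasp point. The pads swing forward as they close: fully open they stand 13 mm farther back than shut.
Start: joints at [-1.482, 0.313, 1.498, -0, 1.331, -0.223], TCP at [0.161, -0.5, 0.304] pointing down, gripper open.
Joint ranges: [-2.94, 2.94], [-0.97, 2.17], [0.19, 2.56], [-1.23, 4.37], [0.02, 3.11], [-2.88, 2.88]. Speed limits (rad/s): [2.39, 2.39, 3.01, 3.14, 3.14, 3.14].

INTERFACE

Orientations are given as a rotation vector (axis times angle).
In Python, from plant import readout, imaging, ctrl gives the robot as it stands.
- The arm moves only by the tool move_arm, never from a script. Its arguments are lists of equal length, an entry for each row: "linear": the shift along the tool's x, y, z each as a share of 20 mm, from -1 to 1, a list of three; "dr": the turn, a rotation vector about the tool's x, y, z each as a share of 0.1 rad, from -1 to 1, a list of three; "fingers": the opening, from -1 (shut) to 1 (fully open). A call has 1 to 12 rows; each row shifts and turns the pose as measured when the row begins, along the tool's axes as they then stand; what a row does not reach is not made up. A row lasts 1/8 s, in which the tool goes at most 62.5 mm and 10.7 degrees, less where a joint would pass 70% of its speed; a pose out of reach is approached as far as the arm can. A call with a number of a shift or a turn outside -1 to 1 is refused whole. A call with a gripper value outside its range is refused whole. The fingers move at their own pace and stop on an object; "force" is the grip in N (left out, the last holds). Time passes only in rows, so rows that do not move let the fingers close. It gives the time, the measured TCP pose, the force and the opening at its end, in the units of the state.
- readout.state(): the state, without advancing time (a new reading comes with each control period).
- imaging.get_image(name): name is "scene" or "top"; returns the picture (420x560x3 uint8, red, green, blue); there is no depth.
- imaging.camera_params(name): a dict with "intrinsics" (3x3 intrinsics, pixels), "position" and "rotation" of the camera in the world. Camera axes: x right, y down, z forward; pixel columns grow to the right and rows downward; lengths in m; the calibration is good to about 2 mm. A picture is of the moment at which its call begins. camera_params takes no time and is no camera call.
- ctrl.finish_job(): hands the job in, once; it reports no verdict.
The state is a dict: "t": time; "joint_positions": joint angles; "joint_vel": joint speeds; "joint_torque": joint torques, N m; "eef_pos": TCP position; "ee_rot": TCP orientation; "force": force on the tool from outside, world axes, zero at the start; "ft_torque": the same for the moment, N m; "finger_gap": opening from 0.0 (shut) to 1.0 (fully open).
Only numpy, scipy, OpenCV 4.12 (cv2) and the standard library are available. Lean on these libraries where they do the work, as an engineer would, in place of code of your own. Each camera call takes 0.05 s, during which the arm holds its last target.

## Working session

There is one attempt and no reset: what is moved stays moved. The work goes in short steps, Python scripts to look and compute and a tool call to move; the robot and the scene stay as the last step left them, time stands still between calls to the robot, and variables do not carry over. Pictures are saved under pics/ and viewed, and the job is handed in when it is done.

Besides the shell and the picture viewer there is one more tool, called after "Request:" as a command line: name --argument value ..., lists and objects as JSON in quotes. move_arm: Moves the arm, as the interface text tells. Shift numbers are shares of 20 mm and turn numbers shares of 0.1 rad, none past 1 either way. Its arguments: {"type":"object","properties":{"linear":{"type":"array"},"dr":{"type":"array"},"fingers":{"type":"array"},"force":{"type":"number"}},"required":["linear","dr","fingers"]}

```bash
ls; mkdir -p pics
python3 - <<'E'
from plant import readout, imaging, ctrl
import cv2
print(readout.state())
for n in ("scene","top"):
    im=imaging.get_image(n); cv2.imwrite(f"pics/{n}0.png",im[:,:,::-1]); print(imaging.camera_params(n))
E
```

```text
pics
{'t': 0.0, 'joint_positions': array([-1.48240012e+00,  3.13494385e-01,  1.49844802e+00, -3.78104670e-05,
        1.33099773e+00, -2.23397547e-01]), 'joint_vel': array([ 0.00122268, -0.00019982, -0.00023916, -0.00121053, -0.00012449,
       -0.00028442]), 'joint_torque': array([-4.18257187e-04, -4.12264717e+01, -2.59740078e+01, -2.30526812e-04,
        4.17781252e-03,  1.03210080e-06]), 'eef_pos': array([ 0.16102049, -0.49952357,  0.30330818]), 'ee_rot': array([-3.10216078e+00, -4.87587880e-01, -8.51761406e-05]), 'force': array([-0.39141936, -1.39052009,  0.2821169 ]), 'ft_torque': array([0.03044155, 0.00806065, 0.03231541]), 'finger_gap': 0.9973344912735246}
{'intrinsics': array([[516.12754336,   0.        , 279.45896751],
       [  0.        , 516.12754336, 210.90131244],
       [  0.        ,   0.        ,   1.        ]]), 'position': array([1.25857167, 0.52466058, 0.83091656]), 'rotation': array([-1.05589182, -2.31353193,  1.12651957])}
{'intrinsics': array([[545.96119345,   0.        , 272.56614892],
       [  0.        , 545.96119345, 198.50011104],
       [  0.        ,   0.        ,   1.        ]]), 'position': array([ 0.23556893, -0.06347197,  1.57694064]), 'rotation': array([-2.09599239,  2.12117073, -0.23896465])}
```

View pics/scene0.png

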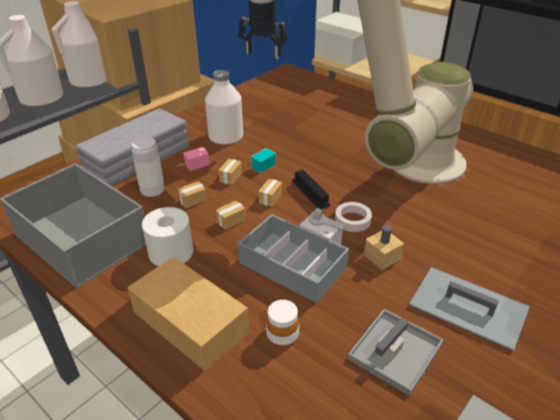

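View pics/top0.png

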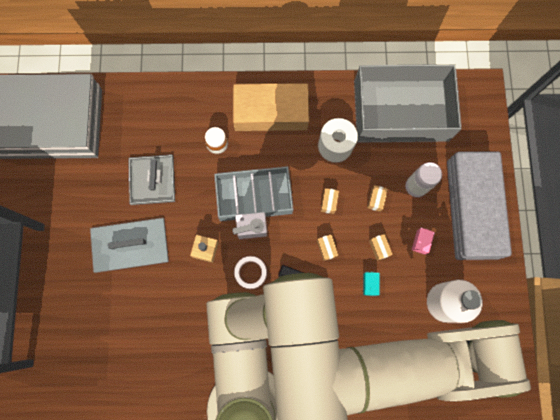

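```bash
cat > h.py <<'E'
import numpy as np, cv2
from scipy.spatial.transform import Rotation as R
from plant import readout, imaging, ctrl
def cam(n):
    p=imaging.camera_params(n); return np.array(p["intrinsics"]),np.array(p["position"]),R.from_rotvec(p["rotation"]).as_matrix()
CAM={n:cam(n) for n in("scene","top")}
def pix2plane(n,uv,z):
    K,c,Rm=CAM[n]; uv=np.atleast_2d(np.asarray(uv,float))
    d=(Rm@np.linalg.inv(K)@np.c_[uv,np.ones(len(uv))].T).T
    return c+d*((z-c[2])/d[:,2])[:,None]
def proj(n,X):
    K,c,Rm=CAM[n]; q=(K@Rm.T@(np.atleast_2d(X)-c).T).T; return q[:,:2]/q[:,2:]
def tri(uvs,uvt):
    A=np.zeros((3,3));b=np.zeros(3);L=[]
    for n,uv in(("scene",uvs),("top",uvt)):
        K,c,Rm=CAM[n]; d=Rm@np.linalg.inv(K)@np.r_[uv,1.]; d/=np.linalg.norm(d)
        P=np.eye(3)-np.outer(d,d);A+=P;b+=P@c;L.append((c,d))
    x=np.linalg.solve(A,b); return x,[np.linalg.norm(np.cross(x-c,d)) for c,d in L]
def crop(im,x0,y0,w,h,f,name):
    o=cv2.resize(im[y0:y0+h,x0:x0+w],None,fx=f,fy=f,interpolation=cv2.INTER_CUBIC); cv2.imwrite(name,o[:,:,::-1])
def grab(n,tag):
    im=imaging.get_image(n); cv2.imwrite(f"pics/{tag}.png",im[:,:,::-1]); return im
E
python3 - <<'E'
from h import *
s=cv2.imread('pics/scene0.png')[:,:,::-1];t=cv2.imread('pics/top0.png')[:,:,::-1]
crop(t,85,140,260,150,3,'pics/tL.png'); crop(t,300,160,160,140,4,'pics/tR.png')
crop(s,170,130,200,150,4,'pics/sL.png'); crop(s,230,200,310,200,2.5,'pics/sR.png')
E
```

```text
(no output)
```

View pics/tL.png

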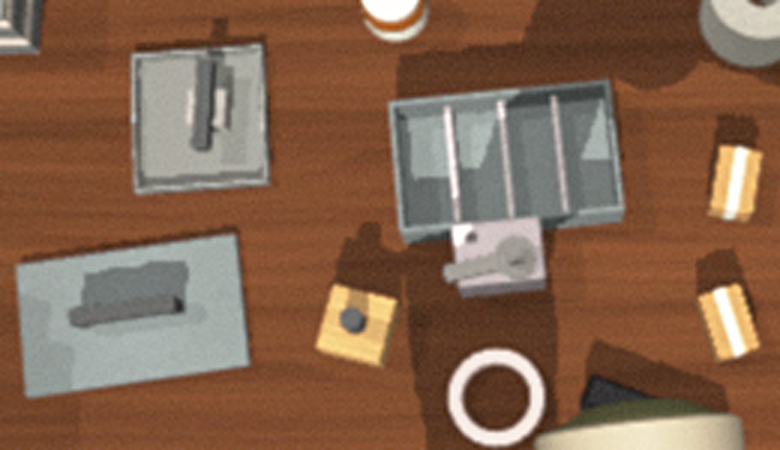

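View pics/tR.png

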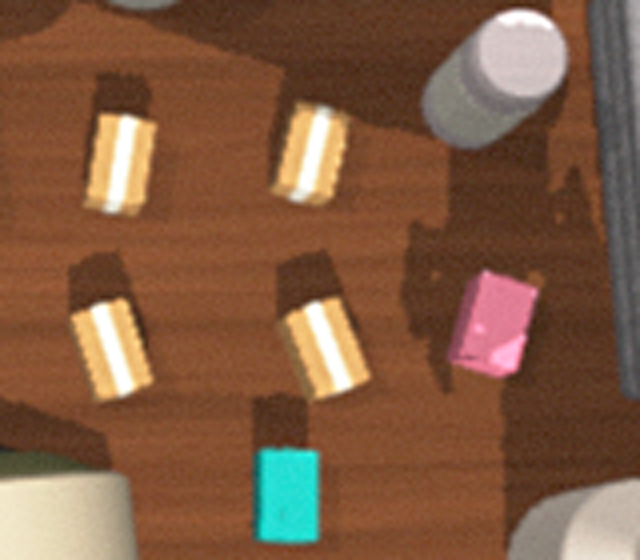

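View pics/sL.png

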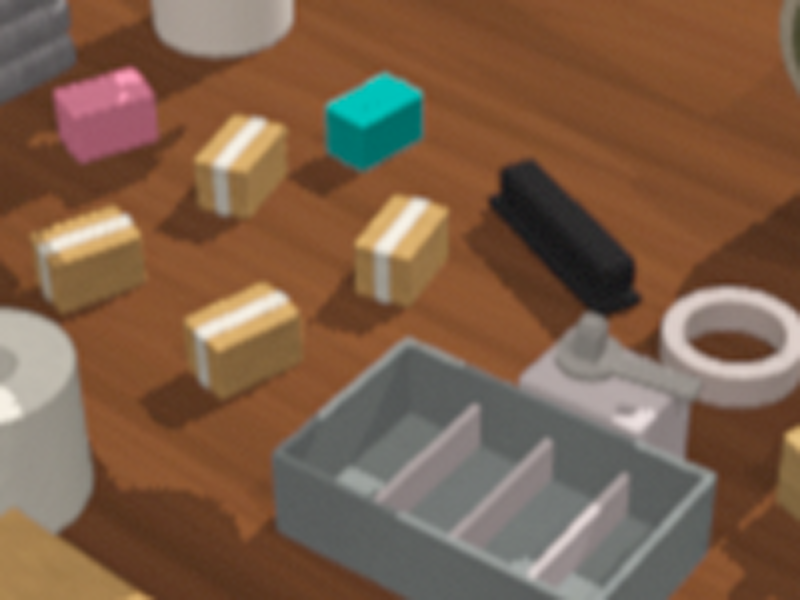

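View pics/sR.png

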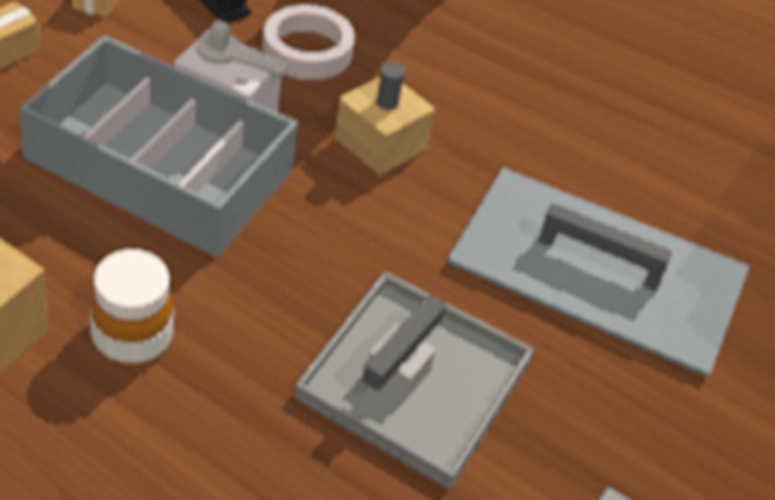

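Run:
```python
from h import *
s=pix2plane("scene",[(272,215),(238.75,243.),(319.2,282),(348.25,249.5)],.06); print(s.round(4)); print('scene ctr',s.mean(0), 'edges',[np.linalg.norm(s[i]-s[(i+1)%4]).round(4) for i in range(4)])
print('yaws',np.degrees([np.arctan2(*(s[2]-s[1])[[1,0]])-np.pi/2, np.arctan2(*(s[3]-s[0])[[1,0]])-np.pi/2]))
# top: far corners
t=pix2plane("top",[(216,174),(288.3,167.3)],.06);print(t.round(4), np.linalg.norm(t[0]-t[1]))
# carton tops in top & scene
im=cv2.imread('pics/top0.png');hsv=cv2.cvtColor(im,cv2.COLOR_BGR2HSV)
for n in("top","scene"):
    im=cv2.imread(f'pics/{n}0.png');hsv=cv2.cvtColor(im,cv2.COLOR_BGR2HSV)
    w=((hsv[:,:,2]>150)&(hsv[:,:,1]<200)).astype(np.uint8)
    white=((im.min(2)>165)).astype(np.uint8)
    for nm,m in(("bright",w),("white",white)):
        cs,_=cv2.findContours(m,cv2.RETR_EXTERNAL,cv2.CHAIN_APPROX_NONE)
        for c in cs:
            a=cv2.contourArea(c)
            M=cv2.moments(c)
            if 30<a<1500: 
                P=pix2plane(n,c[:,0,:],.04)[:,:2]*1000
                r=cv2.minAreaRect(P.astype(np.float32))
                print(n,nm,a,(M['m10']/M['m00'],M['m01']/M['m00']),np.round(r[0],1),np.round(r[1],1),round(r[2],1))
```

```text
[[ 0.5456 -0.1248  0.06  ]
 [ 0.6692 -0.1144  0.06  ]
 [ 0.6468  0.0954  0.06  ]
 [ 0.5268  0.0836  0.06  ]]
scene ctr [ 0.59708183 -0.0150188   0.06      ] edges [np.float64(0.124), np.float64(0.211), np.float64(0.1206), np.float64(0.2092)]
yaws [6.0713661  5.15315386]
[[ 0.6472  0.0858  0.06  ]
 [ 0.6649 -0.1223  0.06  ]] 0.20891378272137384
top bright 357.0 (545.3057889822595, 400.67133520074697) [  16.7 -797.2] [30.  93.6] 87.8
top bright 32.0 (271.09375, 380.88541666666663) [ 75.9 -65.5] [10.7 35.8] 89.4
top bright 787.5 (249.89460317460316, 272.01227513227514) [367.9 -10.1] [89.6 89.1] 89.3
top bright 350.5 (542.5639562529719, 275.5254398478364) [ 358.7 -840.4] [70.9 92.2] 87.3
top bright 106.5 (528.0203442879499, 265.67762128325506) [ 375.1 -792.4] [16.7 61.8] 89.9
top bright 322.0 (327.5879917184265, 246.95807453416148) [ 435.7 -230. ] [67.1 43.4] 16.3
top bright 480.5 (202.94970516822752, 247.98092265001733) [437.2 122.5] [64.4 66.3] 75.3
top bright 319.5 (381.4371413667188, 246.61606677099633) [ 435.3 -382.2] [66.6 44.1] 18.4
top bright 344.5 (423.65166908563134, 241.091920
[... 9746 characters left out ...]
65.32156862745097) [ 439.2 -380.2] [61.7 12.7] 15.9
scene white 303.0 (453.8674367436743, 168.14686468646866) [39.6 98.9] [171.9  52.6] 6.9
scene white 162.0 (140.48971193415636, 142.35493827160494) [ 517.7 -691.5] [113.4  57.4] 71.7
scene white 666.5 (423.9037259314828, 104.13178294573643) [-233.5 -160.2] [304.4  95.5] 7.2
scene white 522.0 (223.52362707535121, 95.59163473818646) [ 140.6 -724.8] [174.9 116.9] 62.4
scene white 251.0 (72.31673306772909, 34.05577689243028) [  124.6 -1724.6] [386.1  74.1] 63.6
scene white 432.0 (22.27314814814815, 38.379629629629626) [  300.2 -1827.7] [633.7  84.6] 64.7
scene white 486.5 (342.64337101747174, 20.997944501541625) [-777.3 -836.4] [175.8 261.7] 0.0
```

Run:
```python
from h import *
s=cv2.imread('pics/scene0.png')[:,:,::-1];t=cv2.imread('pics/top0.png')[:,:,::-1]
crop(t,205,155,100,75,8,'pics/tB.png'); crop(s,230,205,130,97,6,'pics/sB.png')
tp=pix2plane("top",[(249.97,271.98)],.025);sp=pix2plane("scene",[(353.14,212.97)],.025);print(tp,sp)
```

```text
[[ 0.36893539 -0.0095592   0.025     ]] [[ 0.37417043 -0.0053378   0.025     ]]
```

View pics/tB.png

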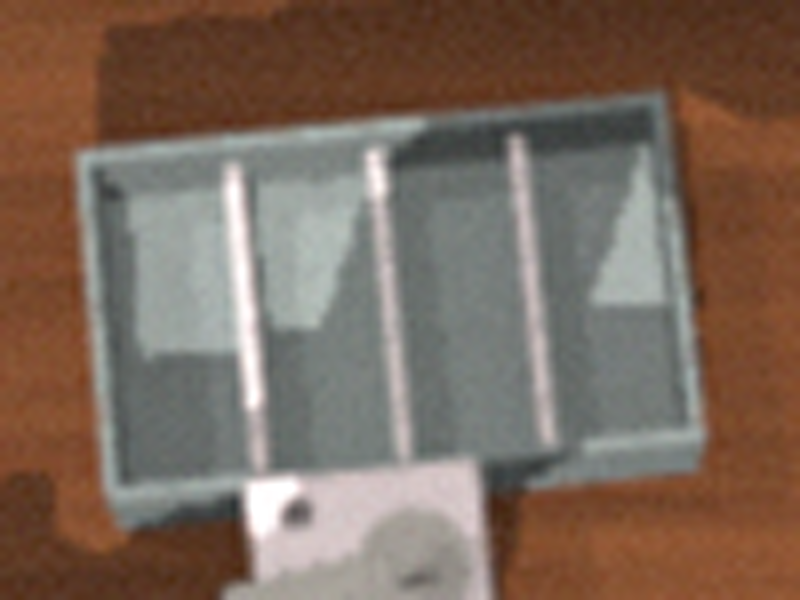

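View pics/sB.png

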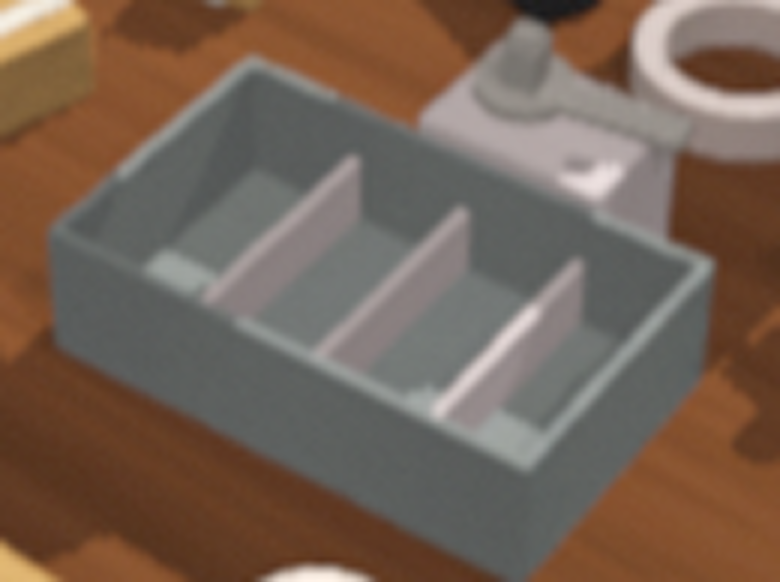

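```bash
cat >> h.py <<'E'
def unc(U,f,x0,y0):
    U=np.atleast_2d(np.asarray(U,float)); return (U+.5)/f-.5+np.array([x0,y0])
def rectfit(P,lx,ly):
    # P order: (-x,-y),(+x,-y),(+x,+y),(-x,+y); rigid fit 2D
    M=np.array([[-lx,-ly],[lx,-ly],[lx,ly],[-lx,ly]])/2; P=P[:,:2]; c=P.mean(0); q=P-c
    a=np.arctan2((M[:,0]*q[:,1]-M[:,1]*q[:,0]).sum(),(M*q).sum()); Rm=np.array([[np.cos(a),-np.sin(a)],[np.sin(a),np.cos(a)]])
    return c,a,(q-M@Rm.T)
E
python3 - <<'E'
from h import *
t=unc([(705,435),(667,92),(76,152),(112,492)],8,205,155)
s=unc([(255,57),(50,228),(530,468),(713,262)],6,230,205)
for n,p in(("top",t),("scene",s)):
    c,a,r=rectfit(pix2plane(n,p,.06),.128,.212);print(n,c,np.degrees(a),r.round(4).tolist())
    Rm=np.array([[np.cos(a),-np.sin(a)],[np.sin(a),np.cos(a)]]); print('hole',c+Rm@[-.077,.04],'spindle',c+Rm@[-.1,0])
print('hole top',pix2plane("top",unc([(298,513)],8,205,155),.0665),'sc',pix2plane("scene",unc([(580,164)],6,230,205),.0665))
print('spin sc',pix2plane("scene",unc([(535,28)],6,230,205),.0975))
print('boss top',pix2plane("top",unc([(417,557)],8,205,155),.0735))
x,e=zip(*[tri(a,b) for a,b in zip(s,t)]);print(np.round(x,4),np.round(e,4)[:,0])
E
```

```text
top [ 0.59587196 -0.02126779] 5.310936232381679 [[0.0003, 0.0003], [-0.0008, -0.0005], [-0.0012, 0.0012], [0.0018, -0.001]]
hole [0.51550009 0.01143332] spindle [ 0.49630126 -0.03052385]
scene [ 0.59630597 -0.01693264] 5.29564035071679 [[0.0004, 0.0014], [-0.0004, -0.0002], [-0.0004, -0.0001], [0.0004, -0.0012]]
hole [0.51594283 0.01578993] spindle [ 0.4967328  -0.02616212]
hole top [[0.51462462 0.0113915  0.0665    ]] sc [[0.51701074 0.01531375 0.0665    ]]
spin sc [[ 0.49401896 -0.02559411  0.0975    ]]
boss top [[ 0.49725016 -0.03046019  0.0735    ]]
[[ 0.5415 -0.1309  0.0576]
 [ 0.6682 -0.1202  0.0576]
 [ 0.6486  0.0924  0.0578]
 [ 0.5233  0.0792  0.059 ]] [0.0021 0.0016 0.0009 0.002 ]
```

```bash
cat >> h.py <<'E'
def st():
    s=readout.state(); Rm=R.from_rotvec(s["ee_rot"]).as_matrix()
    return s,np.array(s["eef_pos"]),Rm,np.degrees(np.arctan2(Rm[1,1],Rm[0,1]))
def plan(x,y,z,yaw):
    """shares needed in tool axes (after yaw turn): and turn shares. yaw=tool y direction, deg"""
    s,p,Rm,yw=st(); d=(yaw-yw+180)%360-180
    a=np.radians(yaw); ty=np.array([np.cos(a),np.sin(a),0]); tx=np.array([-np.sin(a),np.cos(a),0])
    D=np.array([x,y,z])-p
    print(f"t={s['t']:.2f} pos={p.round(4)} yaw={yw:.1f} tiltz={Rm[:,2].round(3)} gap={s['finger_gap']:.3f} F={np.round(s['force'],1)}")
    print("AFTER turn: x,y,z shares",(np.array([D@tx,D@ty,-D[2]])/.02).round(2)," dr z shares",round(-np.radians(d)/.1,2))
    # tilt correction about tool axes
    e=R.from_matrix(Rm.T@np.array([tx,ty,[0,0,-1]]).T).as_rotvec()/.1; print("full dr",e.round(2))
E
python3 - <<'E'
from h import *
plan(.438,-.3815,.083,17); plan(.438,-.3815,.083,-72)
E
```

```text
t=0.10 pos=[ 0.161  -0.4995  0.3034] yaw=-72.1 tiltz=[-0.     0.001 -1.   ] gap=0.998 F=[-0.1  0.4 -0.3]
AFTER turn: x,y,z shares [ 1.6  14.97 11.02]  dr z shares -15.56
full dr [-1.000e-02 -1.000e-02 -1.556e+01]
t=0.10 pos=[ 0.161  -0.4995  0.3034] yaw=-72.1 tiltz=[-0.     0.001 -1.   ] gap=0.998 F=[-0.1  0.4 -0.3]
AFTER turn: x,y,z shares [14.99 -1.33 11.02]  dr z shares -0.02
full dr [-0.01 -0.   -0.02]
```

Request:
move_arm --linear '[[0, 0, 0.3], [0, 0, 0.3], [0, 0, 0.3], [0, 0, 0.3], [0, 0, 0.3], [0, 0, 0.3], [0, 0, 0.3], [0, 0, 0.3], [0, 0, 0.3], [0, 0, 0.3], [0, 0, 0.3], [0, 0, 0.3]]' --dr '[[0, 0, -1], [0, 0, -1], [0, 0, -1], [0, 0, -1], [0, 0, -1], [0, 0, -1], [0, 0, -1], [0, 0, -1], [0, 0, -1], [0, 0, -1], [0, 0, -1], [0, 0, -1]]' --fingers '[1, 1, 1, 1, 1, 1, 1, 1, 1, 1, 1, 1]'

```text
t: 1.6
eef_pos: [0.1609, -0.4977, 0.2254]
ee_rot: [-2.238, -2.195, -0.01]
force: [-0.1, -0.0, -0.2]
finger_gap: 1.0
```

Run:
```python
from h import *
plan(.438,-.3815,.083,17)
```

```text
t=1.60 pos=[ 0.1609 -0.4977  0.2254] yaw=-1.1 tiltz=[-0.001  0.01  -1.   ] gap=1.000 F=[-0.1 -0.  -0.2]
AFTER turn: x,y,z shares [ 1.51 14.95  7.12]  dr z shares -3.16
full dr [ 0.   -0.1  -3.16]
```

Request:
move_arm --linear '[[0, 0, 0], [0, 0, 0], [0, 0, 0], [0.1, 1, 0], [0.1, 1, 0], [0.1, 1, 0], [0.1, 1, 0], [0.1, 1, 0], [0.1, 1, 0], [0.1, 1, 0], [0.1, 1, 0], [0.1, 1, 0.3]]' --dr '[[0, 0, -1], [0, 0, -1], [0, 0, -1], [0, 0, 0], [0, 0, 0], [0, 0, 0], [0, 0, 0], [0, 0, 0], [0, 0, 0], [0, 0, 0], [0, 0, 0], [0, 0, 0]]' --fingers '[1, 1, 1, 1, 1, 1, 1, 1, 1, 1, 1, 1]'

```text
t: 3.1
eef_pos: [0.3319, -0.4254, 0.2161]
ee_rot: [-1.87, -2.508, -0.02]
force: [0.1, -1.0, 0.2]
finger_gap: 0.997
```

Run:
```python
from h import *
plan(.438,-.3815,.083,17)
```

```text
t=3.10 pos=[ 0.3319 -0.4254  0.2161] yaw=16.6 tiltz=[-0.003  0.018 -1.   ] gap=0.997 F=[ 0.1 -1.   0.2]
AFTER turn: x,y,z shares [0.55 5.71 6.65]  dr z shares -0.07
full dr [ 0.03 -0.18 -0.07]
```

Request:
move_arm --linear '[[0.1, 1, 0.3], [0.1, 1, 0.3], [0.1, 1, 0.4], [0.1, 1, 0.5], [0.1, 1, 0.5], [0.05, 0.7, 0.5], [0, 0, 0.5], [0, 0, 0]]' --dr '[[0, -0.2, 0], [0, 0, 0], [0, 0, 0], [0, 0, 0], [0, 0, 0], [0, 0, 0], [0, 0, 0], [0, 0, 0]]' --fingers '[1, 1, 1, 1, 1, 1, 1, 1]'

```text
t: 4.1
eef_pos: [0.4429, -0.379, 0.1508]
ee_rot: [-1.875, -2.519, -0.003]
force: [-0.8, -1.0, 0.5]
finger_gap: 0.997
```

Run:
```python
from h import *
plan(.438,-.3815,.083,17)
s=grab("scene","s1");t=grab("top","t1")
crop(s,160,90,200,150,4,'pics/s1c.png');crop(t,290,160,160,120,5,'pics/t1c.png')
```

```text
t=4.10 pos=[ 0.4429 -0.379   0.1508] yaw=16.7 tiltz=[ 0.     0.002 -1.   ] gap=0.997 F=[-0.8 -1.   0.5]
AFTER turn: x,y,z shares [-0.05 -0.27  3.39]  dr z shares -0.06
full dr [ 0.01 -0.02 -0.06]
```

View pics/s1c.png

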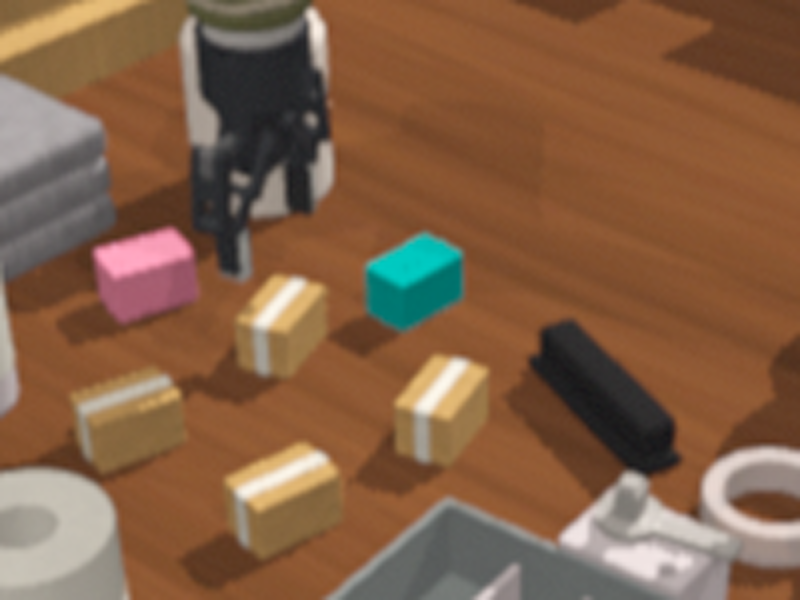

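View pics/t1c.png

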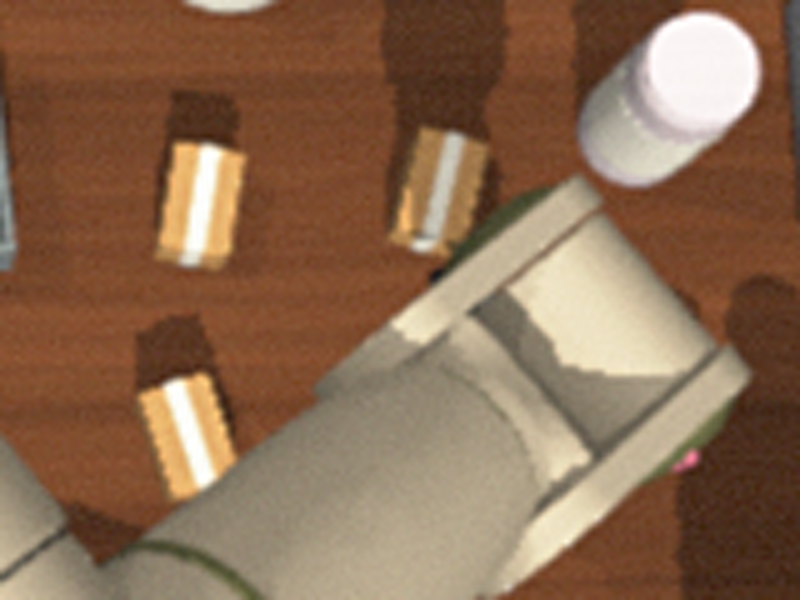

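Run:
```python
from h import *
s,p,Rm,yw=st()
for sg in(1,-1):
    q=p+Rm@[0,sg*.0425,.06]; print(q.round(3),((proj("scene",q)-[160,90])*4).round(0))
print(((proj("scene",[[.438,-.3815,.04],[.438,-.3815,0]])-[160,90])*4).round(0))
```

```text
[ 0.484 -0.367  0.092] [[238. 271.]]
[ 0.402 -0.392  0.092] [[298. 211.]]
[[277. 300.]
 [280. 347.]]
```

Request:
move_arm --linear '[[0, -0.25, 0.7], [0, 0, 0.7], [0, 0, 0.7], [0, 0, 0.7], [0, 0, 0.4], [0, 0, 0], [0, 0, 0], [0, 0, 0], [0, 0, 0], [0, 0, 0]]' --dr '[[0, 0, 0], [0, 0, 0], [0, 0, 0], [0, 0, 0], [0, 0, 0], [0, 0, 0], [0, 0, 0], [0, 0, 0], [0, 0, 0], [0, 0, 0]]' --fingers '[1, 1, 1, 1, 1, 1, -1, -1, -1, -1]' --force 25

```text
t: 5.45
eef_pos: [0.4375, -0.3817, 0.0843]
ee_rot: [1.877, 2.517, 0.002]
force: [0.4, 0.4, -1.6]
finger_gap: 0.725
```

Run:
```python
from h import *
plan(.596,-.019,.083,5.3)
```

```text
t=5.45 pos=[ 0.4375 -0.3817  0.0843] yaw=16.6 tiltz=[ 0.002 -0.    -1.   ] gap=0.725 F=[ 0.4  0.4 -1.6]
AFTER turn: x,y,z shares [17.33  9.57  0.06]  dr z shares 1.97
full dr [0.02 0.01 1.97]
```

Request:
move_arm --linear '[[0, 0, -0.7], [0, 0, -1], [0, 0, -1], [1, 0.7, -0.8], [1, 0.7, -0.8], [1, 0.7, -0.5], [1, 0.7, 0], [1, 0.7, 0], [1, 0.7, 0], [1, 0.7, 0], [1, 0.7, 0], [1, 0.7, 0]]' --dr '[[0, 0, 0], [0, 0, 1], [0, 0, 1], [0, 0, 0], [0, 0, 0], [0, 0, 0], [0, 0, 0], [0, 0, 0], [0, 0, 0], [0, 0, 0], [0, 0, 0], [0, 0, 0]]' --fingers '[-1, -1, -1, -1, -1, -1, -1, -1, -1, -1, -1, -1]'

```text
t: 6.95
eef_pos: [0.5513, -0.1878, 0.1955]
ee_rot: [2.122, 2.298, 0.003]
force: [-0.5, -0.4, -1.1]
finger_gap: 0.723
```

Run:
```python
from h import *
plan(.6032,-.0967,.0885,5.3)
```

```text
t=6.95 pos=[ 0.5513 -0.1878  0.1955] yaw=4.6 tiltz=[ 0.011 -0.008 -1.   ] gap=0.723 F=[-0.5 -0.4 -1.1]
AFTER turn: x,y,z shares [4.29 3.   5.35]  dr z shares -0.13
full dr [ 0.1   0.09 -0.13]
```

Request:
move_arm --linear '[[1, 0.7, 0], [1, 0.7, 0], [1, 0.7, 0], [1, 0.7, 0.5], [0.2, 0.1, 0.8], [0, 0, 0.5], [0, 0, 0]]' --dr '[[0.1, 0.1, -0.1], [0, 0, 0], [0, 0, 0], [0, 0, 0], [0, 0, 0], [0, 0, 0], [0, 0, 0]]' --fingers '[-1, -1, -1, -1, -1, -1, -1]'

```text
t: 7.82
eef_pos: [0.6034, -0.0959, 0.1637]
ee_rot: [2.115, 2.317, 0.004]
force: [-0.5, -0.8, -1.5]
finger_gap: 0.724
```

Run:
```python
from h import *
plan(.6032,-.0967,.0885,5.3)
s=grab("scene","s2");t=grab("top","t2")
crop(s,220,150,160,120,5,'pics/s2c.png');crop(t,200,150,120,90,6,'pics/t2c.png')
```

```text
t=7.83 pos=[ 0.6034 -0.0959  0.1637] yaw=5.2 tiltz=[ 0.004 -0.001 -1.   ] gap=0.724 F=[-0.5 -0.8 -1.5]
AFTER turn: x,y,z shares [-0.04 -0.01  3.76]  dr z shares -0.01
full dr [ 0.04  0.01 -0.01]
```

View pics/s2c.png

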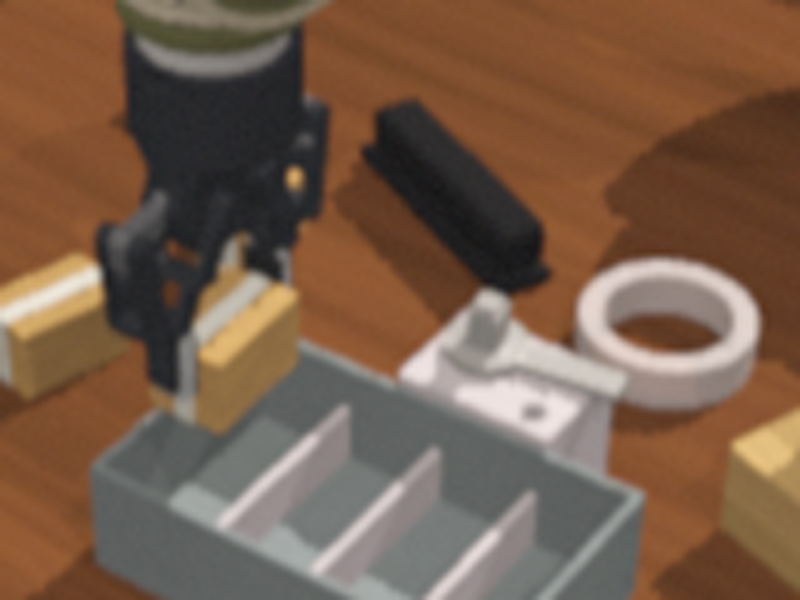

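View pics/t2c.png

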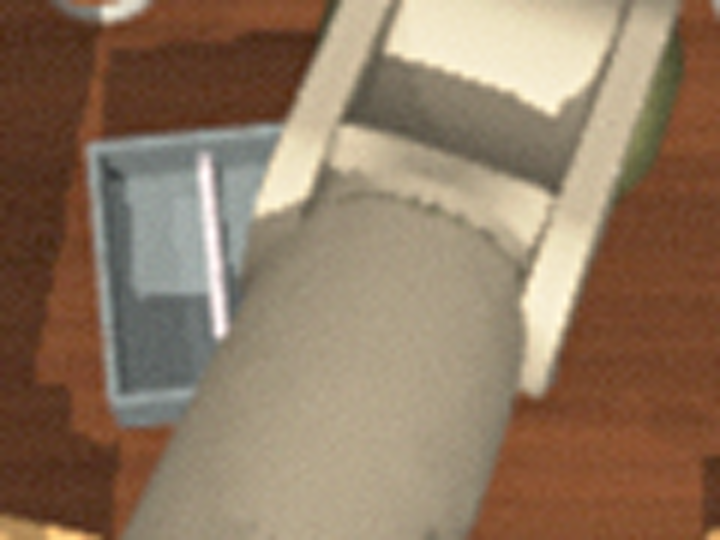

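```bash
cat >> h.py <<'E'
BOX=np.array([.596,-.019]);BY=np.radians(5.3)
def tobox(P):
    d=np.asarray(P)[...,:2]-BOX; c,s=np.cos(BY),np.sin(BY); return np.stack([c*d[...,0]+s*d[...,1],-s*d[...,0]+c*d[...,1]],-1)
def frombox(x,y):
    c,s=np.cos(BY),np.sin(BY); return BOX+np.array([c*x-s*y,s*x+c*y])
E
python3 - <<'E'
from h import *
for z,u in((.1194,[(200,348),(298,290)]),(.0794,[(215,433),(300,375)])):
    print(tobox(pix2plane("scene",unc(u,5,220,150),z)))
# divider tops z=.035, wall inner
print(tobox(pix2plane("scene",unc([(345,408),(437,452),(533,494)],5,220,150),.035)))
# rim corner (-x,-y..) 
print(tobox(pix2plane("scene",unc([(92,466),(640,494)],5,220,150),.06)))
E
```

```text
[[ 0.02688225 -0.06925654]
 [-0.03148726 -0.05852321]]
[[ 0.03205435 -0.05833346]
 [-0.02246929 -0.05113707]]
[[-0.0582356  -0.05078309]
 [-0.05722229  0.00215346]
 [-0.05845895  0.05374094]]
[[ 0.06448598 -0.10351491]
 [-0.06175092  0.10561755]]
```

Request:
move_arm --linear '[[0.05, 0, 0.7], [0, 0, 0.7], [0, 0, 0.7], [0, 0, 0.6], [0, 0, 0.5], [0, 0, 0.4], [0, 0, 0.1], [0, 0, 0]]' --dr '[[0, 0, 0], [0, 0, 0], [0, 0, 0], [0, 0, 0], [0, 0, 0], [0, 0, 0], [0, 0, 0], [0, 0, 0]]' --fingers '[-1, -1, -1, -1, -1, -1, -1, -1]'

```text
t: 8.93
eef_pos: [0.6045, -0.0962, 0.0882]
ee_rot: [2.113, 2.314, 0.005]
force: [-0.3, -0.9, -1.6]
finger_gap: 0.723
```

```bash
sed -i 's/BOX=np.array.*;/BOX=np.array([.5963,-.0172]);/' h.py
python3 - <<'E'
from h import *
plan(.6032,-.095,.0895,5.3)
E
```

```text
t=8.93 pos=[ 0.6045 -0.0962  0.0882] yaw=5.2 tiltz=[ 0.008 -0.003 -1.   ] gap=0.723 F=[-0.3 -0.9 -1.6]
AFTER turn: x,y,z shares [ 0.07 -0.06 -0.06]  dr z shares -0.02
full dr [ 0.07  0.03 -0.02]
```

Request:
move_arm --linear '[[0, 0, 0], [0, 0, 0], [0, 0, -0.5], [0, 0, -1], [0, 0, -1], [0, 0, -1], [-0.5, 0, -1], [-1, 0, -0.3], [-1, 0, 0], [-1, 0, 0], [-1, 0, 0]]' --dr '[[0, 0, 0], [0, 0, 0], [0, 0, 0], [0, 0, 0], [0, 0, 0], [0, 0, 0], [0, 0, 0], [0, 0, 0], [0, 0, 1], [0, 0, 1], [0, 0, 1]]' --fingers '[0.75, 0.75, 0.75, 0.75, 0.75, 0.75, 1, 1, 1, 1, 1]'

```text
t: 10.3
eef_pos: [0.6062, -0.19, 0.19]
ee_rot: [2.442, 1.962, 0.009]
force: [-0.5, 0.8, -0.2]
finger_gap: 1.003
```

Run:
```python
from h import *
plan(.5745,-.240,.083,-10.6)
s=grab("scene","s3");t=grab("top","t3")
crop(s,160,130,200,150,4,'pics/s3c.png')
```

```text
t=10.30 pos=[ 0.6062 -0.19    0.19  ] yaw=-12.4 tiltz=[ 0.01  -0.004 -1.   ] gap=1.003 F=[-0.5  0.8 -0.2]
AFTER turn: x,y,z shares [-2.75 -1.1   5.35]  dr z shares -0.32
full dr [ 0.11  0.02 -0.32]
```

View pics/s3c.png

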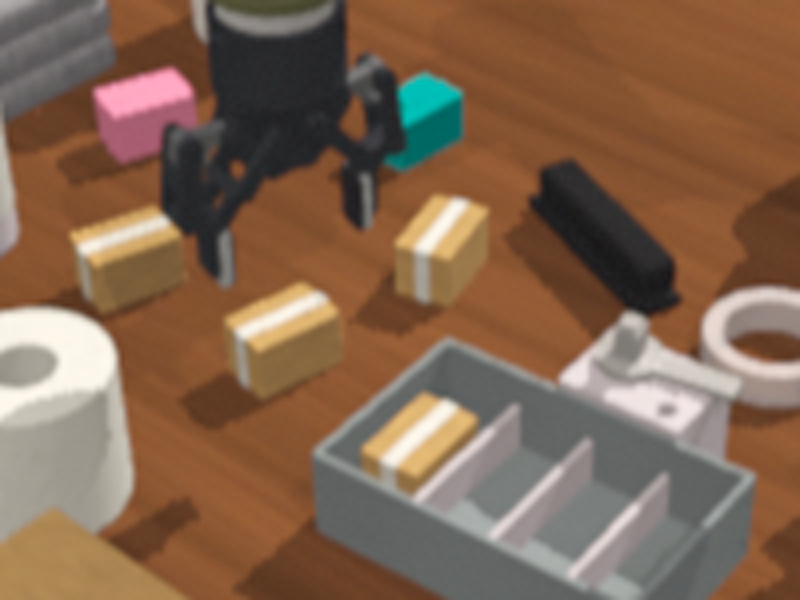

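View pics/t3.png

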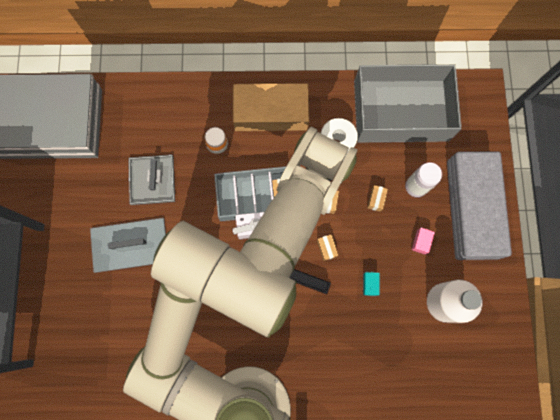

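Request:
move_arm --linear '[[-1, -0.4, 0.2], [-0.9, -0.4, 0.3], [-0.7, -0.3, 0.7], [0, 0, 0.8], [0, 0, 0.7], [0, 0, 0]]' --dr '[[0.1, 0, -0.3], [0, 0, 0], [0, 0, 0], [0, 0, 0], [0, 0, 0], [0, 0, 0]]' --fingers '[1, 1, 1, 1, 1, 1]'

```text
t: 11.15
eef_pos: [0.5727, -0.2382, 0.1305]
ee_rot: [-2.412, -2.01, 0.002]
force: [0.3, 0.1, 0.1]
finger_gap: 1.0
```

Run:
```python
from h import *
plan(.5745,-.240,.083,-10.6)
```

```text
t=11.15 pos=[ 0.5727 -0.2382  0.1305] yaw=-10.4 tiltz=[-0.002  0.    -1.   ] gap=1.000 F=[0.3 0.1 0.1]
AFTER turn: x,y,z shares [-0.07  0.11  2.37]  dr z shares 0.03
full dr [-0.02 -0.    0.03]
```

Request:
move_arm --linear '[[-0.05, 0.1, 0.7], [0, 0, 0.7], [0, 0, 0.6], [0, 0, 0.3], [0, 0, 0], [0, 0, 0], [0, 0, 0], [0, 0, 0]]' --dr '[[0, 0, 0], [0, 0, 0], [0, 0, 0], [0, 0, 0], [0, 0, 0], [0, 0, 0], [0, 0, 0], [0, 0, 0]]' --fingers '[1, 1, 1, 1, -1, -1, -1, -1]'

```text
t: 12.15
eef_pos: [0.5754, -0.2391, 0.0822]
ee_rot: [2.412, 2.012, -0.001]
force: [0.7, -0.7, -0.7]
finger_gap: 0.722
```

Run:
```python
from h import *
x,y=frombox(0,-.026);print(x,y,frombox(0,.026),frombox(0,.078))
plan(x,y,.2,5.3)
```

```text
0.5987016352736106 -0.04308884215279914 [0.59389836 0.00868884] [0.58909509 0.06046653]
t=12.15 pos=[ 0.5754 -0.2391  0.0822] yaw=-10.3 tiltz=[-0.    -0.001 -1.   ] gap=0.722 F=[ 0.7 -0.7 -0.7]
AFTER turn: x,y,z shares [ 9.65  2.06 -5.89]  dr z shares -2.73
full dr [-0.    0.01 -2.73]
```

Request:
move_arm --linear '[[0, 0, -0.8], [0, 0, -1], [0, 0, -1], [0.8, 0.2, -1], [1, 0.2, -0.9], [1, 0.2, -0.5], [1, 0.2, 0], [1, 0.2, 0], [1, 0.2, 0], [1, 0.2, 0], [1, 0.2, 0], [1, 0.2, 0]]' --dr '[[0, 0, -0.7], [0, 0, -1], [0, 0, -1], [0, 0, 0], [0, 0, 0], [0, 0, 0], [0, 0, 0], [0, 0, 0], [0, 0, 0], [0, 0, 0], [0, 0, 0], [0, 0, 0]]' --fingers '[-1, -1, -1, -1, -1, -1, -1, -1, -1, -1, -1, -1]'

```text
t: 13.65
eef_pos: [0.595, -0.0469, 0.1884]
ee_rot: [-2.113, -2.319, 0.002]
force: [-0.4, -0.2, -1.4]
finger_gap: 0.717
```

Run:
```python
from h import *
x,y=frombox(0,-.026)
plan(x,y,.0875,5.3)
```

```text
t=13.65 pos=[ 0.595  -0.0469  0.1884] yaw=5.3 tiltz=[-0.004  0.002 -1.   ] gap=0.717 F=[-0.4 -0.2 -1.4]
AFTER turn: x,y,z shares [0.17 0.2  5.05]  dr z shares 0.0
full dr [-0.04 -0.02  0.  ]
```

Request:
move_arm --linear '[[0.15, 0.2, 0.8], [0, 0, 1], [0, 0, 1], [0, 0, 0.8], [0, 0, 0.5], [0, 0, 0.1]]' --dr '[[0, 0, 0], [0, 0, 0], [0, 0, 0], [0, 0, 0], [0, 0, 0], [0, 0, 0]]' --fingers '[-1, -1, -1, -1, -1, -1]'

```text
t: 14.4
eef_pos: [0.5987, -0.0424, 0.0976]
ee_rot: [-2.112, -2.318, 0.004]
force: [0.3, -0.3, 0.2]
finger_gap: 0.718
```

Run:
```python
from h import *
x,y=frombox(0,-.026)
plan(x,y,.0875,5.3)
```

```text
t=14.40 pos=[ 0.5987 -0.0424  0.0976] yaw=5.3 tiltz=[-0.006  0.002 -1.   ] gap=0.718 F=[ 0.3 -0.3  0.2]
AFTER turn: x,y,z shares [-0.04 -0.    0.5 ]  dr z shares 0.01
full dr [-0.06 -0.02  0.01]
```

Request:
move_arm --linear '[[0, 0, 0.45], [0, 0, 0], [0, 0, 0], [0, 0, 0], [0, 0, -0.5], [0, 0, -1], [0, 0, -1], [0, 0, -1], [-0.5, -0.5, -1], [-1, -0.8, -0.3], [-1, -0.8, 0], [-1, -0.8, 0]]' --dr '[[0, 0, 0], [0, 0, 0], [0, 0, 0], [0, 0, 0], [0, 0, 0], [0, 0, 0], [0, 0, 0], [0, 0, 0], [0, 0, 0], [0, 0, 0], [0, 0, -1], [0, 0, -1]]' --fingers '[-1, -1, 0.75, 0.75, 0.75, 0.75, 0.75, 0.75, 1, 1, 1, 1]'

```text
t: 15.9
eef_pos: [0.5508, -0.12, 0.1962]
ee_rot: [1.859, 2.526, 0.003]
force: [0.8, 0.3, 0.1]
finger_gap: 1.0
```

Run:
```python
from h import *
plan(.438,-.229,.083,16.5)
s=grab("scene","s4");t=grab("top","t4")
crop(s,160,130,200,150,4,'pics/s4c.png')
```

```text
t=15.90 pos=[ 0.5508 -0.12    0.1962] yaw=17.3 tiltz=[ 0.006 -0.002 -1.   ] gap=1.000 F=[0.8 0.3 0.1]
AFTER turn: x,y,z shares [-3.62 -6.96  5.66]  dr z shares 0.14
full dr [0.05 0.04 0.14]
```

View pics/s4c.png

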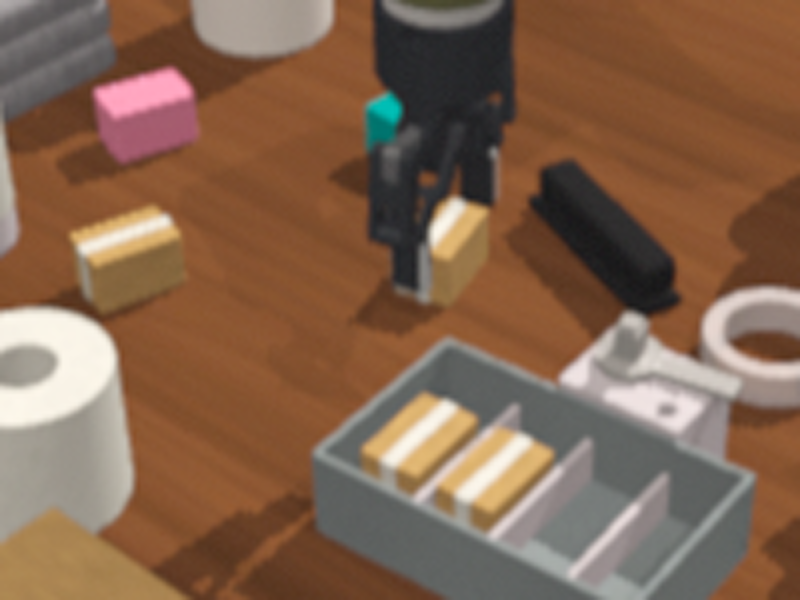

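Request:
move_arm --linear '[[-0.5, -1, 0], [-0.5, -1, 0], [-0.5, -1, 0], [-0.5, -1, 0.2], [-0.5, -1, 0.4], [-0.5, -0.9, 0.5], [-0.4, -0.7, 0.6], [0, 0, 0.8], [0, 0, 0.5], [0, 0, 0]]' --dr '[[0, 0, 0.1], [0, 0, 0], [0, 0, 0], [0, 0, 0], [0, 0, 0], [0, 0, 0], [0, 0, 0], [0, 0, 0], [0, 0, 0], [0, 0, 0]]' --fingers '[1, 1, 1, 1, 1, 1, 1, 1, 1, 1]'

```text
t: 17.25
eef_pos: [0.4441, -0.2237, 0.1385]
ee_rot: [1.885, 2.496, 0.005]
force: [0.5, 0.1, -0.8]
finger_gap: 0.997
```

Run:
```python
from h import *
plan(.438,-.229,.083,16.5)
s=grab("scene","s5")
crop(s,210,130,120,90,5,'pics/s5c.png')
```

```text
t=17.25 pos=[ 0.4441 -0.2237  0.1385] yaw=15.9 tiltz=[ 0.013 -0.006 -1.   ] gap=0.997 F=[ 0.5  0.1 -0.8]
AFTER turn: x,y,z shares [-0.17 -0.37  2.77]  dr z shares -0.11
full dr [ 0.11  0.09 -0.11]
```

View pics/s5c.png

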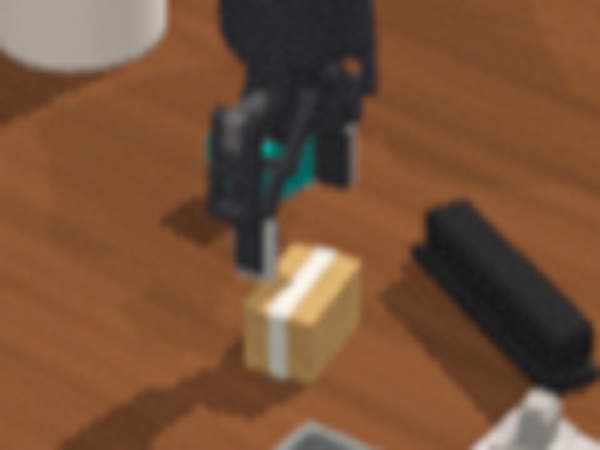

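Request:
move_arm --linear '[[-0.15, -0.35, 0.6], [0, 0, 0.7], [0, 0, 0.7], [0, 0, 0.5], [0, 0, 0.2], [0, 0, 0], [0, 0, 0], [0, 0, 0], [0, 0, 0]]' --dr '[[0.1, 0.1, -0.1], [0, 0, 0], [0, 0, 0], [0, 0, 0], [0, 0, 0], [0, 0, 0], [0, 0, 0], [0, 0, 0], [0, 0, 0]]' --fingers '[1, 1, 1, 1, 1, -1, -1, -1, -1]'

```text
t: 18.42
eef_pos: [0.4388, -0.2291, 0.082]
ee_rot: [1.878, 2.516, 0.002]
force: [0.3, -0.4, -0.6]
finger_gap: 0.717
```

Run:
```python
from h import *
x,y=frombox(0,.026)
plan(x,y,.2,5.3)
```

```text
t=18.43 pos=[ 0.4388 -0.2291  0.082 ] yaw=16.5 tiltz=[ 0.002 -0.    -1.   ] gap=0.717 F=[ 0.3 -0.4 -0.6]
AFTER turn: x,y,z shares [11.12  8.82 -5.9 ]  dr z shares 1.96
full dr [0.02 0.   1.96]
```

Request:
move_arm --linear '[[0, 0, -0.8], [0, 0, -1], [0, 0, -1], [0.6, 0.6, -1], [1, 0.8, -1], [1, 0.8, -0.8], [1, 0.8, -0.2], [1, 0.8, 0], [1, 0.8, 0], [1, 0.8, 0], [1, 0.8, 0], [1, 0.8, 0]]' --dr '[[0, 0, 0], [0, 0, 1], [0, 0, 1], [0, 0, 0], [0, 0, 0], [0, 0, 0], [0, 0, 0], [0, 0, 0], [0, 0, 0], [0, 0, 0], [0, 0, 0], [0, 0, 0]]' --fingers '[-1, -1, -1, -1, -1, -1, -1, -1, -1, -1, -1, -1]'

```text
t: 19.92
eef_pos: [0.5674, -0.0415, 0.2165]
ee_rot: [2.123, 2.297, 0.007]
force: [-0.5, 0.0, -0.9]
finger_gap: 0.72
```

Run:
```python
from h import *
x,y=frombox(0,.026)
plan(x,y,.0875,5.3)
```

```text
t=19.93 pos=[ 0.5674 -0.0415  0.2165] yaw=4.5 tiltz=[ 0.013 -0.006 -1.   ] gap=0.720 F=[-0.5  0.  -0.9]
AFTER turn: x,y,z shares [2.38 1.55 6.45]  dr z shares -0.14
full dr [ 0.13  0.07 -0.14]
```

Request:
move_arm --linear '[[1, 0.6, 0], [1, 0.6, 0.2], [0.3, 0.25, 0.8], [0, 0, 1], [0, 0, 1], [0, 0, 1], [0, 0, 0.8], [0, 0, 0]]' --dr '[[0.1, 0.1, -0.1], [0, 0, 0], [0, 0, 0], [0, 0, 0], [0, 0, 0], [0, 0, 0], [0, 0, 0], [0, 0, 0]]' --fingers '[-1, -1, -1, -1, -1, -1, -1, -1]'

```text
t: 20.92
eef_pos: [0.5926, 0.0081, 0.12]
ee_rot: [2.118, 2.318, 0.007]
force: [0.1, 0.7, -1.5]
finger_gap: 0.718
```

Run:
```python
from h import *
x,y=frombox(0,.026)
plan(x,y,.0875,5.3)
```

```text
t=20.93 pos=[0.5926 0.0081 0.12  ] yaw=5.2 tiltz=[ 0.004  0.002 -1.   ] gap=0.718 F=[ 0.1  0.7 -1.5]
AFTER turn: x,y,z shares [0.03 0.07 1.63]  dr z shares -0.02
full dr [ 0.04 -0.02 -0.02]
```

Down, release, rise towards the last carton.

Request:
move_arm --linear '[[0, 0.05, 0.7], [0, 0, 0.6], [0, 0, 0.3], [0, 0, 0], [0, 0, 0], [0, 0, 0], [0, 0, -0.5], [0, 0, -1], [0, 0, -1], [0, 0, -1], [-0.4, 0, -1], [-1, 0, -0.6]]' --dr '[[0, 0, 0], [0, 0, 0], [0, 0, 0], [0, 0, 0], [0, 0, 0], [0, 0, 0], [0, 0, 0], [0, 0, 0], [0, 0, 0], [0, 0, 0], [0, 0, 0], [0, 0, 0]]' --fingers '[-1, -1, -1, -1, 0.75, 0.75, 0.75, 0.75, 0.75, 0.75, 1, 1]'

```text
t: 22.42
eef_pos: [0.5967, -0.0201, 0.1972]
ee_rot: [2.112, 2.316, 0.012]
force: [-0.2, 0.3, 0.2]
finger_gap: 1.004
```

Run:
```python
from h import *
plan(.5785,-.380,.083,-16.7)
plan(.5785,-.380,.083,5)
s=grab("scene","s6")
crop(s,160,130,200,150,4,'pics/s6c.png')
```

```text
t=22.43 pos=[ 0.5967 -0.0201  0.1972] yaw=5.3 tiltz=[ 0.011  0.001 -1.   ] gap=1.004 F=[-0.2  0.3  0.2]
AFTER turn: x,y,z shares [-17.5    4.3    5.71]  dr z shares 3.84
full dr [ 0.1  -0.02  3.84]
t=22.43 pos=[ 0.5967 -0.0201  0.1972] yaw=5.3 tiltz=[ 0.011  0.001 -1.   ] gap=1.004 F=[-0.2  0.3  0.2]
AFTER turn: x,y,z shares [-17.85  -2.47   5.71]  dr z shares 0.05
full dr [0.11 0.   0.05]
```

View pics/s6c.png

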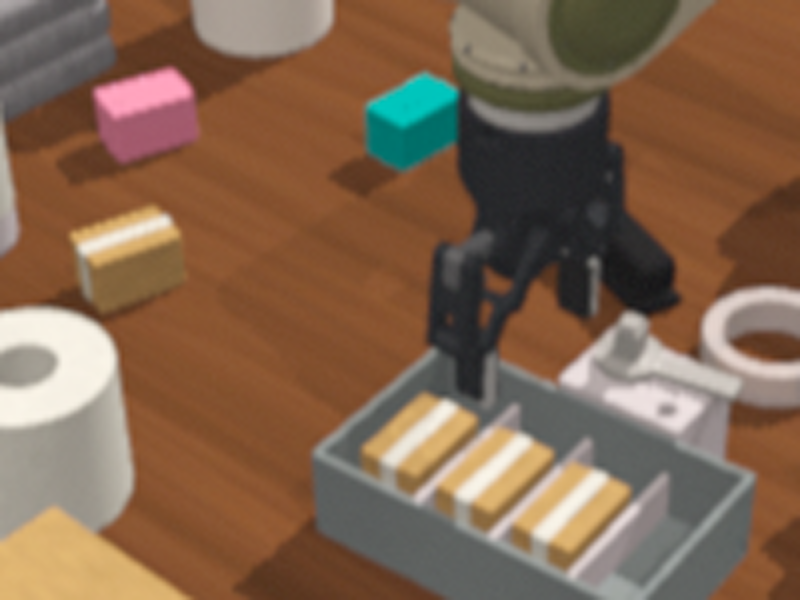

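Request:
move_arm --linear '[[0, 0, 0], [0, 0, 0], [0, 0, 0], [-0.5, 0.1, 0], [-1, 0.25, 0], [-1, 0.25, 0], [-1, 0.25, 0], [-1, 0.25, 0], [-1, 0.25, 0], [-1, 0.25, 0], [-1, 0.25, 0], [-1, 0.25, 0]]' --dr '[[0.1, 0, 1], [0, 0, 1], [0, 0, 1], [0, 0, 0.7], [0, 0, 0], [0, 0, 0], [0, 0, 0], [0, 0, 0], [0, 0, 0], [0, 0, 0], [0, 0, 0], [0, 0, 0]]' --fingers '[1, 1, 1, 1, 1, 1, 1, 1, 1, 1, 1, 1]'

```text
t: 23.98
eef_pos: [0.5877, -0.2136, 0.1975]
ee_rot: [2.521, 1.873, 0.0]
force: [0.2, 0.0, -0.3]
finger_gap: 1.0
```

Run:
```python
from h import *
plan(.5785,-.380,.083,-16.7)
```

```text
t=23.98 pos=[ 0.5877 -0.2136  0.1975] yaw=-16.8 tiltz=[ 0.001 -0.001 -1.   ] gap=1.000 F=[ 0.2  0.  -0.3]
AFTER turn: x,y,z shares [-8.1   1.95  5.73]  dr z shares -0.02
full dr [ 0.01  0.01 -0.02]
```

Request:
move_arm --linear '[[-1, 0.25, 0], [-1, 0.25, 0], [-1, 0.25, 0], [-1, 0.25, 0], [-1, 0.25, 0.2], [-1, 0.25, 0.4], [-1, 0.25, 0.5], [-0.7, 0.15, 0.5], [0, 0, 0.8], [0, 0, 0]]' --dr '[[0, 0, 0], [0, 0, 0], [0, 0, 0], [0, 0, 0], [0, 0, 0], [0, 0, 0], [0, 0, 0], [0, 0, 0], [0, 0, 0], [0, 0, 0]]' --fingers '[1, 1, 1, 1, 1, 1, 1, 1, 1, 1]'

```text
t: 25.22
eef_pos: [0.5783, -0.384, 0.1441]
ee_rot: [-2.521, -1.871, 0.0]
force: [0.9, -0.3, -0.1]
finger_gap: 0.998
```

Run:
```python
from h import *
plan(.5785,-.380,.083,-16.7)
s=grab("scene","s7")
crop(s,130,100,160,120,5,'pics/s7c.png')
```

```text
t=25.23 pos=[ 0.5783 -0.384   0.1441] yaw=-16.8 tiltz=[-0.001  0.001 -1.   ] gap=0.998 F=[ 0.9 -0.3 -0.1]
AFTER turn: x,y,z shares [ 0.19 -0.05  3.06]  dr z shares -0.03
full dr [-0.02 -0.01 -0.03]
```

View pics/s7c.png

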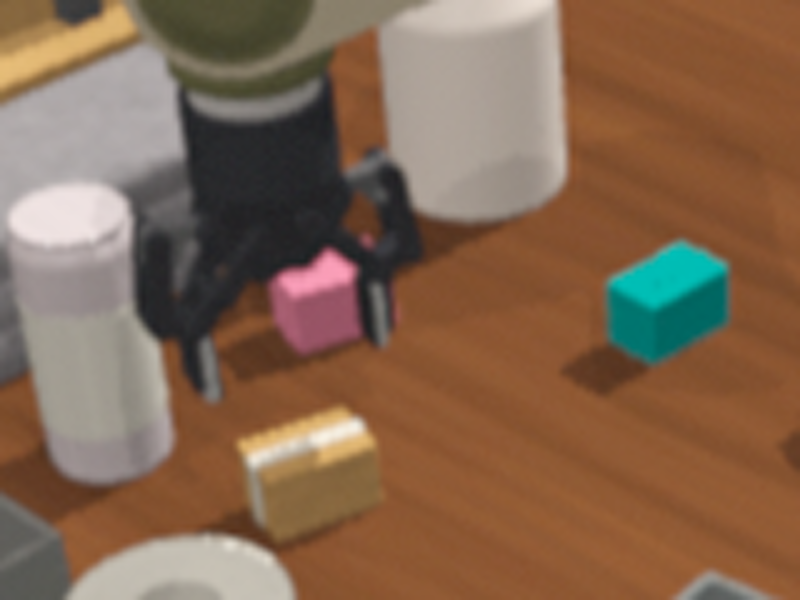

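Request:
move_arm --linear '[[0.2, 0, 0.7], [0, 0, 0.8], [0, 0, 0.7], [0, 0, 0.5], [0, 0, 0.3], [0, 0, 0], [0, 0, 0], [0, 0, 0], [0, 0, 0]]' --dr '[[0, 0, 0], [0, 0, 0], [0, 0, 0], [0, 0, 0], [0, 0, 0], [0, 0, 0], [0, 0, 0], [0, 0, 0], [0, 0, 0]]' --fingers '[1, 1, 1, 1, 1, -1, -1, -1, -1]'

```text
t: 26.4
eef_pos: [0.5807, -0.3791, 0.0827]
ee_rot: [2.519, 1.873, 0.001]
force: [-0.3, 0.1, -0.8]
finger_gap: 0.722
```

Run:
```python
from h import *
x,y=frombox(0,.078)
plan(x,y,.2,5.3)
```

```text
t=26.40 pos=[ 0.5807 -0.3791  0.0827] yaw=-16.7 tiltz=[ 0.002 -0.001 -1.   ] gap=0.722 F=[-0.3  0.1 -0.8]
AFTER turn: x,y,z shares [21.85  2.45 -5.87]  dr z shares -3.85
full dr [ 0.02  0.01 -3.85]
```

Request:
move_arm --linear '[[0, 0, -0.8], [0, 0, -1], [0, 0, -1], [0, 0, -1], [0.5, 0, -1], [1, 0.1, -0.8], [1, 0.1, 0], [1, 0.1, 0], [1, 0.1, 0], [1, 0.1, 0], [1, 0.1, 0], [1, 0.1, 0]]' --dr '[[0, 0, -0.7], [0, 0, -1], [0, 0, -1], [0, 0, -1], [0, 0, 0], [0, 0, 0], [0, 0, 0], [0, 0, 0], [0, 0, 0], [0, 0, 0], [0, 0, 0], [0, 0, 0]]' --fingers '[-1, -1, -1, -1, -1, -1, -1, -1, -1, -1, -1, -1]'

```text
t: 27.9
eef_pos: [0.5816, -0.2198, 0.2004]
ee_rot: [2.133, 2.303, 0.001]
force: [-0.7, 0.3, -1.3]
finger_gap: 0.72
```

Request:
move_arm --linear '[[1, 0.1, 0], [1, 0.1, 0], [1, 0.1, 0], [1, 0.1, 0], [1, 0.1, 0], [1, 0.1, 0], [1, 0.1, 0], [1, 0.1, 0], [1, 0.1, 0], [1, 0.1, 0], [1, 0.1, 0], [1, 0.1, 0]]' --dr '[[0, 0, 0], [0, 0, 0], [0, 0, 0], [0, 0, 0], [0, 0, 0], [0, 0, 0], [0, 0, 0], [0, 0, 0], [0, 0, 0], [0, 0, 0], [0, 0, 0], [0, 0, 0]]' --fingers '[-1, -1, -1, -1, -1, -1, -1, -1, -1, -1, -1, -1]'

```text
t: 29.4
eef_pos: [0.5874, 0.0386, 0.2001]
ee_rot: [2.133, 2.303, 0.002]
force: [-0.3, 0.1, -1.3]
finger_gap: 0.719
```

Run:
```python
from h import *
x,y=frombox(0,.078)
plan(x,y,.088,5.3)
```

```text
t=29.40 pos=[0.5874 0.0386 0.2001] yaw=4.4 tiltz=[ 0.003 -0.001 -1.   ] gap=0.719 F=[-0.3  0.1 -1.3]
AFTER turn: x,y,z shares [1.08 0.19 5.61]  dr z shares -0.16
full dr [ 0.03  0.01 -0.16]
```

Request:
move_arm --linear '[[0.7, 0.1, 0], [0.3, 0.1, 0.7], [0, 0, 1], [0, 0, 1], [0, 0, 1], [0, 0, 0.7], [0, 0, 0.2]]' --dr '[[0, 0, -0.15], [0, 0, 0], [0, 0, 0], [0, 0, 0], [0, 0, 0], [0, 0, 0], [0, 0, 0]]' --fingers '[-1, -1, -1, -1, -1, -1, -1]'

```text
t: 30.28
eef_pos: [0.5897, 0.0611, 0.101]
ee_rot: [2.115, 2.321, -0.001]
force: [-1.0, -0.6, -0.4]
finger_gap: 0.722
```

Run:
```python
from h import *
x,y=frombox(0,.078)
plan(x,y,.088,5.3)
```

```text
t=30.27 pos=[0.5897 0.0611 0.101 ] yaw=5.3 tiltz=[ 0.    -0.001 -1.   ] gap=0.722 F=[-1.  -0.6 -0.4]
AFTER turn: x,y,z shares [-0.03 -0.03  0.65]  dr z shares 0.0
full dr [0.   0.02 0.  ]
```

Request:
move_arm --linear '[[0, 0, 0.4], [0, 0, 0.2], [0, 0, 0], [0, 0, 0], [0, 0, 0], [0, 0, -0.5], [0, 0, -1], [0, 0, -1], [0, 0, -1], [0.3, -0.3, -1], [1, -0.8, -0.3], [1, -0.8, 0]]' --dr '[[0, 0, 0], [0, 0, 0], [0, 0, 0], [0, 0, 0], [0, 0, 0], [0, 0, 0], [0, 0, 0], [0, 0, 0], [0, 0, 0], [0, 0, 0], [0, 0, 0], [0, 0, 0]]' --fingers '[-1, -1, -1, 0.75, 0.75, 0.75, 0.75, 0.75, 0.75, 0.75, 0.75, 0.75]'

```text
t: 31.78
eef_pos: [0.5485, 0.1033, 0.1943]
ee_rot: [2.112, 2.313, 0.008]
force: [-0.1, -0.5, -0.3]
finger_gap: 0.876
```

Run:
```python
from h import *
plan(.44,.31,.2,5.3)
s=grab("scene","s8");t=grab("top","t8")
crop(s,220,190,200,150,4,'pics/s8c.png')
s0=cv2.imread('pics/scene0.png')[:,:,::-1];t0=cv2.imread('pics/top0.png')[:,:,::-1]
crop(s0,400,260,140,95,5.5,'pics/s0lid.png');crop(t0,80,205,100,75,8,'pics/t0lid.png')
```

```text
t=31.77 pos=[0.5485 0.1033 0.1943] yaw=5.2 tiltz=[ 0.01  -0.002 -1.   ] gap=0.876 F=[-0.1 -0.5 -0.3]
AFTER turn: x,y,z shares [10.79 -4.45 -0.28]  dr z shares -0.02
full dr [ 0.1   0.03 -0.02]
```

View pics/s8c.png

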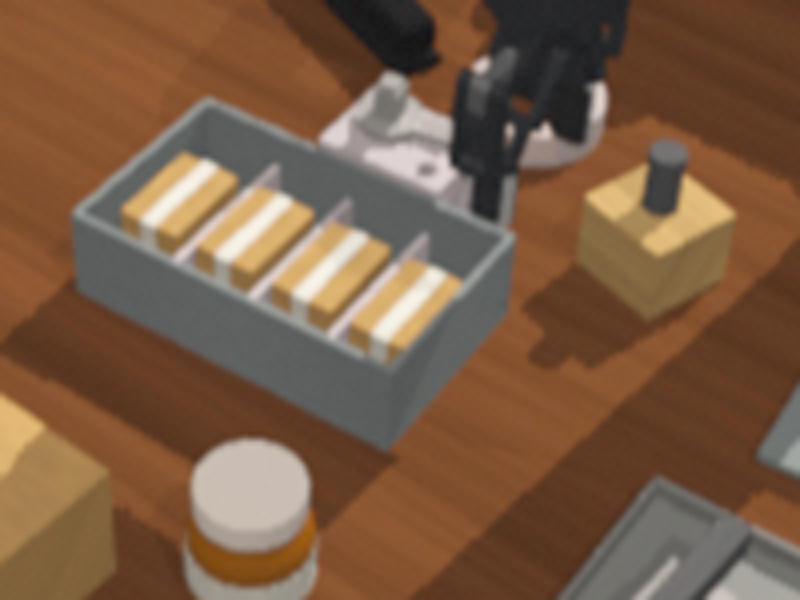

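View pics/s0lid.png

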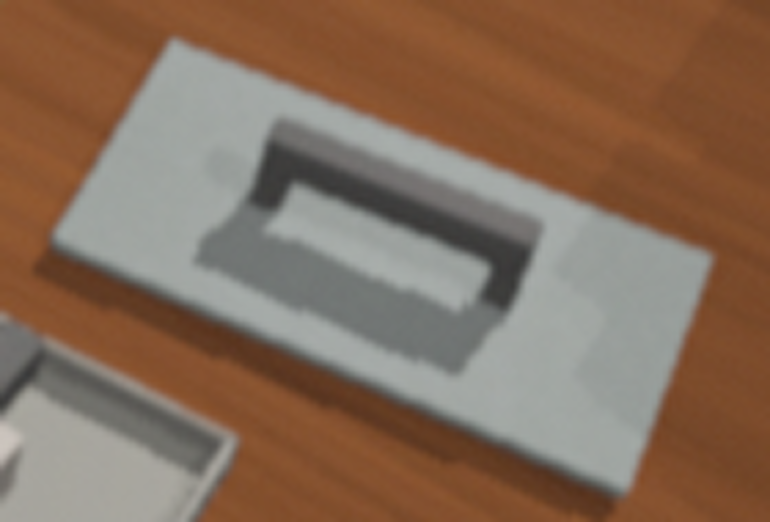

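View pics/t0lid.png

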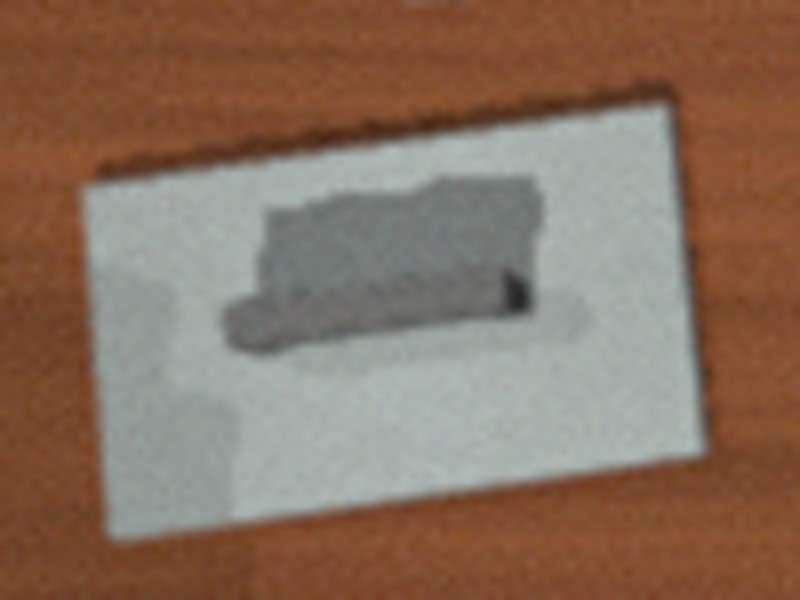

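Run:
```python
from h import *
t=unc([(705,455),(668,102),(83,185),(110,540)],8,80,205)
s=unc([(173,38),(52,242),(622,490),(713,257)],5.5,400,260)
for n,p in(("top",t),("scene",s)):
    c,a,r=rectfit(pix2plane(n,p,.011),.128,.212);print(n,c,np.degrees(a),r.round(4).tolist())
# handle top z=.049 corners scene: far edge ends (278,118),(540,222); near edge (270,150)->(530,250)
h=pix2plane("scene",unc([(278,120),(540,220),(531,246),(268,146)],5.5,400,260),.049);print(h.mean(0),h.round(4).tolist())
h=pix2plane("top",unc([(225,310),(505,272),(528,305),(235,345)],8,80,205),.049);print(h.mean(0))
```

```text
top [0.45333188 0.34022319] 7.5753508173578945 [[-0.0009, -0.0005], [0.0008, -0.0001], [0.0006, 0.0005], [-0.0006, 0.0001]]
scene [0.45585574 0.34335222] 7.568359610242878 [[-0.0014, -0.0002], [0.0014, 0.0013], [0.0001, -0.0013], [-0.0, 0.0002]]
[0.4578644  0.34379617 0.049     ] [[0.4585, 0.2946, 0.049], [0.4426, 0.39, 0.049], [0.4569, 0.3926, 0.049], [0.4734, 0.298, 0.049]]
[0.45197007 0.33715387 0.049     ]
```

Run:
```python
from h import *
plan(.4555,.343,.0945,7.57)
```

```text
t=31.88 pos=[0.5478 0.1043 0.1941] yaw=5.3 tiltz=[ 0.009 -0.002 -1.   ] gap=0.875 F=[-0.2 -0.  -0.6]
AFTER turn: x,y,z shares [12.44 -3.    4.98]  dr z shares -0.39
full dr [ 0.09  0.03 -0.39]
```

Request:
move_arm --linear '[[0.5, -0.1, 0], [1, -0.2, 0], [1, -0.2, 0], [1, -0.2, 0], [1, -0.3, 0], [1, -0.3, 0], [1, -0.3, 0], [1, -0.3, 0], [1, -0.3, 0], [1, -0.3, 0], [1, -0.3, 0], [0.8, -0.2, 0]]' --dr '[[0.1, 0, -0.4], [0, 0, 0], [0, 0, 0], [0, 0, 0], [0, 0, 0], [0, 0, 0], [0, 0, 0], [0, 0, 0], [0, 0, 0], [0, 0, 0], [0, 0, 0], [0, 0, 0]]' --fingers '[0.75, 0.75, 0.75, 0.75, 0.5, 0.5, 0.5, 0.5, 0.5, 0.5, 0.5, 0.5]'

```text
t: 33.38
eef_pos: [0.4518, 0.3359, 0.1931]
ee_rot: [2.063, 2.369, -0.006]
force: [0.2, -0.9, -0.2]
finger_gap: 0.748
```

Run:
```python
from h import *
plan(.4555,.343,.0945,7.57)
```

```text
t=33.38 pos=[0.4518 0.3359 0.1931] yaw=7.9 tiltz=[-0.002 -0.003 -1.   ] gap=0.748 F=[ 0.2 -0.9 -0.2]
AFTER turn: x,y,z shares [0.33 0.23 4.93]  dr z shares 0.05
full dr [-0.02  0.03  0.05]
```

Request:
move_arm --linear '[[0.1, 0.2, 0.8], [0, 0, 1], [0, 0, 1], [0, 0, 0.8], [0, 0, 0.6], [0, 0, 0.3], [0, 0, 0]]' --dr '[[0, 0, 0], [0, 0, 0], [0, 0, 0], [0, 0, 0], [0, 0, 0], [0, 0, 0], [0, 0, 0]]' --fingers '[0.5, 0.5, 0.5, 0.5, 0.5, 0.5, 0.5]'

```text
t: 34.25
eef_pos: [0.4556, 0.3383, 0.0958]
ee_rot: [2.063, 2.369, -0.009]
force: [-0.9, -1.1, -0.2]
finger_gap: 0.75
```

Run:
```python
from h import *
plan(.4555,.343,.0945,7.57)
s=grab("scene","s9")
crop(s,400,220,140,105,5.5,'pics/s9c.png')
```

```text
t=34.25 pos=[0.4556 0.3383 0.0958] yaw=7.9 tiltz=[-0.004 -0.005 -1.   ] gap=0.750 F=[-0.9 -1.1 -0.2]
AFTER turn: x,y,z shares [0.24 0.02 0.06]  dr z shares 0.06
full dr [-0.04  0.04  0.06]
```

View pics/s9c.png

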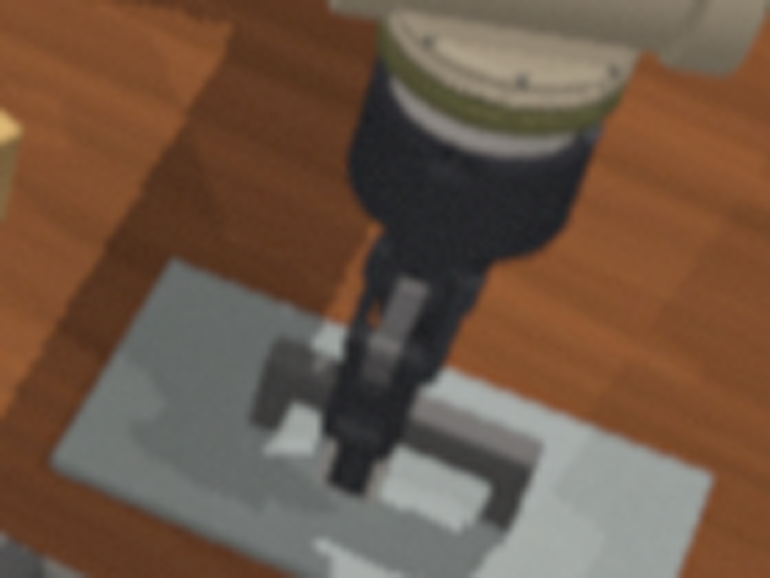

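Request:
move_arm --linear '[[0.2, 0, 0], [0, 0, 0], [0, 0, 0], [0, 0, 0], [0, 0, 0], [0, 0, 0]]' --dr '[[0, 0, 0], [0, 0, 0], [0, 0, 0], [0, 0, 0], [0, 0, 0], [0, 0, 0]]' --fingers '[0.5, -1, -1, -1, -1, -1]' --force 70

```text
t: 35.05
eef_pos: [0.4556, 0.343, 0.0977]
ee_rot: [2.062, 2.368, -0.004]
force: [-0.6, 0.6, 0.6]
finger_gap: 0.172
```

Run:
```python
from h import *
x,y=frombox(0,0)
plan(x,y,.23,5.3)
```

```text
t=35.05 pos=[0.4556 0.343  0.0977] yaw=7.9 tiltz=[-0.001 -0.003 -1.   ] gap=0.172 F=[-0.6  0.6  0.6]
AFTER turn: x,y,z shares [-18.58   5.34  -6.61]  dr z shares 0.46
full dr [-0.01  0.03  0.46]
```

Request:
move_arm --linear '[[0, 0, -0.6], [0, 0, -1], [0, 0, -1], [0, 0, -1], [0, 0, -1], [0, 0, -1], [-0.3, 0.1, -1], [-0.7, 0.2, -0.3], [-1, 0.3, 0], [-1, 0.3, 0], [-1, 0.3, 0], [-1, 0.3, 0]]' --dr '[[0, 0, 0], [0, 0, 0], [0, 0, 0.4], [0, 0, 0], [0, 0, 0], [0, 0, 0], [0, 0, 0], [0, 0, 0], [0, 0, 0], [0, 0, 0], [0, 0, 0], [0, 0, 0]]' --fingers '[-1, -1, -1, -1, -1, -1, -1, -1, -1, -1, -1, -1]'

```text
t: 36.55
eef_pos: [0.4938, 0.2407, 0.2392]
ee_rot: [-2.108, -2.325, 0.022]
force: [-0.1, -0.1, -4.7]
finger_gap: 0.169
```

Run:
```python
from h import *
x,y=frombox(0,0)
plan(x,y,.23,5.3)
```

```text
t=36.55 pos=[0.4938 0.2407 0.2392] yaw=5.6 tiltz=[-0.011 -0.008 -1.   ] gap=0.169 F=[-0.1 -0.1 -4.7]
AFTER turn: x,y,z shares [-13.32   3.91   0.46]  dr z shares 0.05
full dr [-0.12  0.07  0.05]
```

Request:
move_arm --linear '[[-1, 0.3, 0], [-1, 0.3, 0], [-1, 0.3, 0], [-1, 0.3, 0], [-1, 0.3, 0], [-1, 0.3, 0], [-1, 0.3, 0], [-1, 0.3, 0], [-1, 0.3, 0], [-1, 0.3, 0], [-1, 0.3, 0], [-1, 0.3, 0]]' --dr '[[-0.1, 0.1, 0], [0, 0, 0], [0, 0, 0], [0, 0, 0], [0, 0, 0], [0, 0, 0], [0, 0, 0], [0, 0, 0], [0, 0, 0], [0, 0, 0], [0, 0, 0], [0, 0, 0]]' --fingers '[-1, -1, -1, -1, -1, -1, -1, -1, -1, -1, -1, -1]'

```text
t: 38.05
eef_pos: [0.5893, -0.0085, 0.2324]
ee_rot: [-2.107, -2.314, 0.015]
force: [-0.3, 0.6, -3.9]
finger_gap: 0.175
```

Run:
```python
from h import *
x,y=frombox(0,0)
plan(x,y,.18,5.3)
```

```text
t=38.05 pos=[ 0.5893 -0.0085  0.2324] yaw=5.4 tiltz=[-0.015  0.001 -1.   ] gap=0.175 F=[-0.3  0.6 -3.9]
AFTER turn: x,y,z shares [-0.46  0.31  2.62]  dr z shares 0.01
full dr [-0.15 -0.02  0.01]
```

Request:
move_arm --linear '[[-0.4, 0.3, 0.4], [0, 0, 0.7], [0, 0, 0.7], [0, 0, 0.3], [0, 0, 0], [0, 0, 0]]' --dr '[[-0.15, 0, 0], [0, 0, 0], [0, 0, 0], [0, 0, 0], [0, 0, 0], [0, 0, 0]]' --fingers '[-1, -1, -1, -1, -1, -1]'

```text
t: 38.8
eef_pos: [0.596, -0.0159, 0.1861]
ee_rot: [-2.112, -2.321, -0.002]
force: [-0.4, 0.4, -3.8]
finger_gap: 0.17
```

Run:
```python
from h import *
x,y=frombox(0,0)
plan(x,y,.1535,5.3)
s=grab("scene","s10");t=grab("top","t10")
crop(s,220,170,140,105,5.5,'pics/s10c.png');crop(t,200,150,110,82,7,'pics/t10c.png')
```

```text
t=38.80 pos=[ 0.596  -0.0159  0.1861] yaw=5.4 tiltz=[-0.002  0.004 -1.   ] gap=0.170 F=[-0.4  0.4 -3.8]
AFTER turn: x,y,z shares [-0.07  0.01  1.63]  dr z shares 0.01
full dr [-0.01 -0.04  0.01]
```

View pics/s10c.png

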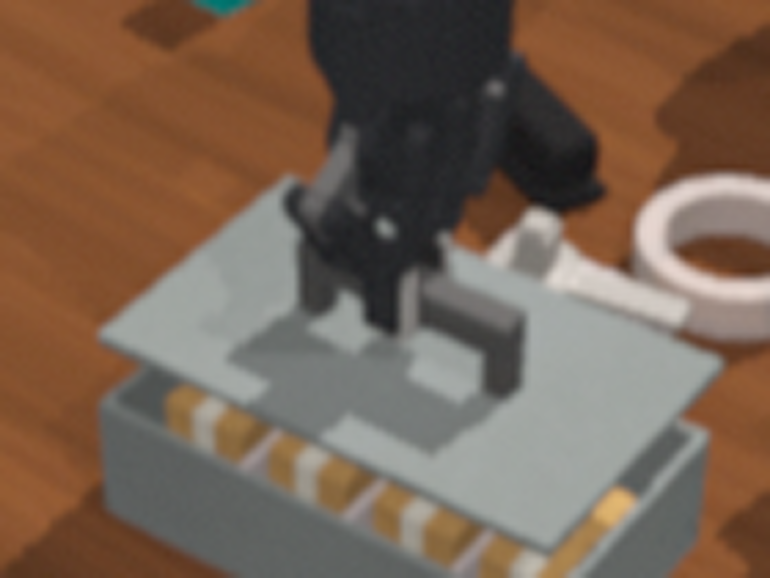

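View pics/t10c.png

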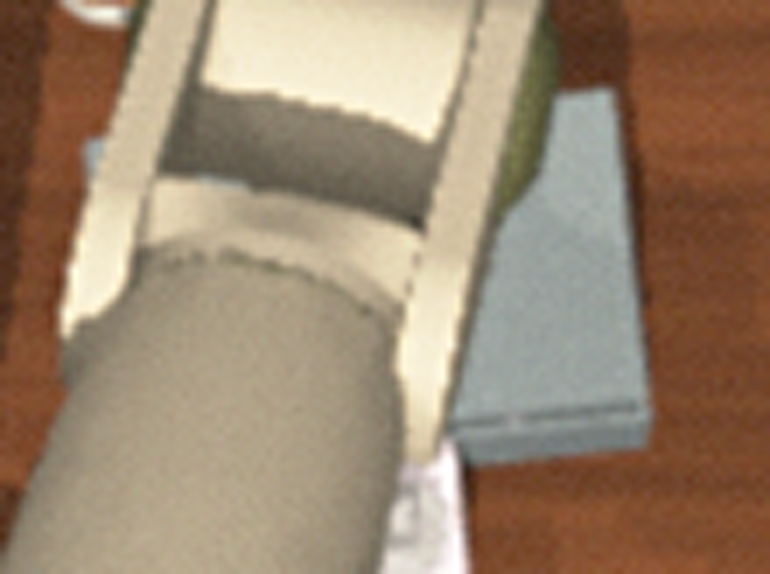

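Run:
```python
from h import *
u=unc([(290,175),(100,330),(553,548),(722,360)],5.5,220,170)
P=pix2plane("scene",u,.0984);c,a,r=rectfit(P,.128,.212);print(c,np.degrees(a),(r*1000).round(1).tolist(),tobox(c))
print(tobox(P).round(4).tolist())
print('top',tobox(pix2plane("top",unc([(640,405),(613,88)],7,200,150),.0984)))
print('boxscene',tobox(pix2plane("scene",unc([(103,405),(708,433)],5.5,220,170),.06)),'top box',tobox(pix2plane("top",unc([(652,410)],7,200,150),.06)))
```

```text
[ 0.59511415 -0.01531226] 5.556780171949189 [[0.7, 1.1], [-0.6, -0.6], [-0.5, 0.3], [0.4, -0.8]] [-0.00100641  0.00198921]
[[-0.0637, -0.1032], [0.0628, -0.1043], [0.0621, 0.1086], [-0.0652, 0.1069]]
top [[-0.06732223 -0.10317338]
 [ 0.0631934  -0.10696649]]
boxscene [[ 0.06471878 -0.10378694]
 [-0.06336965  0.10501047]] top box [[-0.06219028 -0.11012626]]
```

Request:
move_arm --linear '[[-0.08, 0.06, 0.3], [0, 0, 0.4], [0, 0, 0.4], [0, 0, 0.2], [0, 0, 0]]' --dr '[[0, 0, 0], [0, 0, 0], [0, 0, 0], [0, 0, 0], [0, 0, 0]]' --fingers '[-1, -1, -1, -1, -1]'

```text
t: 39.52
eef_pos: [0.5974, -0.0175, 0.1583]
ee_rot: [-2.112, -2.32, -0.002]
force: [0.3, 0.9, -5.2]
finger_gap: 0.174
```

Run:
```python
from h import *
x,y=frombox(0,0)
plan(x,y,.1517,5.3)
s=grab("scene","s11")
crop(s,220,170,140,105,5.5,'pics/s11c.png')
```

```text
t=39.52 pos=[ 0.5974 -0.0175  0.1583] yaw=5.4 tiltz=[-0.002  0.004 -1.   ] gap=0.174 F=[ 0.3  0.9 -5.2]
AFTER turn: x,y,z shares [ 0.02 -0.05  0.33]  dr z shares 0.01
full dr [-0.01 -0.04  0.01]
```

View pics/s11c.png

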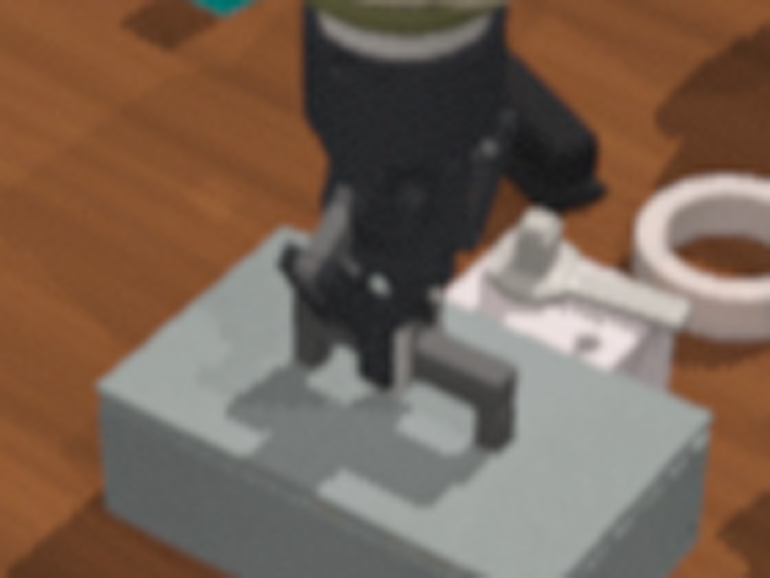

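Request:
move_arm --linear '[[0, 0, 0.15], [0, 0, 0.15], [0, 0, 0.15], [0, 0, 0]]' --dr '[[0, 0, 0], [0, 0, 0], [0, 0, 0], [0, 0, 0]]' --fingers '[-1, -1, -1, -1]'

```text
t: 40.08
eef_pos: [0.5979, -0.0176, 0.1522]
ee_rot: [-2.114, -2.323, -0.004]
force: [0.0, -0.4, -4.2]
finger_gap: 0.173
```

Run:
```python
from h import *
x,y=frombox(0,0)
plan(x,y,.1517,5.3)
```

```text
t=40.08 pos=[ 0.5979 -0.0176  0.1522] yaw=5.4 tiltz=[ 0.001  0.002 -1.   ] gap=0.173 F=[ 0.  -0.4 -4.2]
AFTER turn: x,y,z shares [ 0.02 -0.08  0.02]  dr z shares 0.02
full dr [ 0.01 -0.02  0.02]
```

Request:
move_arm --linear '[[0, 0, 0.1], [0, 0, 0], [0, 0, 0], [0, 0, 0], [0, 0, 0], [0, 0, -0.5], [0, 0, -1], [0, 0, -1], [0, 0, -1], [0, 0, -1], [1, 0, -0.3], [1, 0, 0]]' --dr '[[0, 0, 0], [0, 0, 0], [0, 0, 0], [0, 0, 0], [0, 0, 0], [0, 0, 0], [0, 0, 0], [0, 0, 0], [0, 0, 0], [0, 0, 0], [0, 0, 0], [0, 0, 0]]' --fingers '[-1, 0.2, 0.2, 0.2, 0.2, 0.2, 0.2, 0.2, 0.2, 0.2, 0.2, 0.2]'

```text
t: 41.58
eef_pos: [0.5945, 0.0235, 0.2542]
ee_rot: [2.114, 2.319, 0.009]
force: [-0.5, -0.0, 0.0]
finger_gap: 0.598
```

Run:
```python
from h import *
x,y=frombox(0,0)
plan(x,y,.1517,5.3)
s=grab("scene","s12");t=grab("top","t12")
crop(s,220,170,140,105,5.5,'pics/s12c.png');crop(s,340,300,110,92,6,'pics/s12k.png')
crop(t,120,145,64,64,9,'pics/t12k.png')
```

```text
t=41.58 pos=[0.5945 0.0235 0.2542] yaw=5.3 tiltz=[ 0.007  0.002 -1.   ] gap=0.598 F=[-0.5 -0.   0. ]
AFTER turn: x,y,z shares [-2.04 -0.1   5.13]  dr z shares -0.0
full dr [ 0.07 -0.01 -0.  ]
```

View pics/s12c.png

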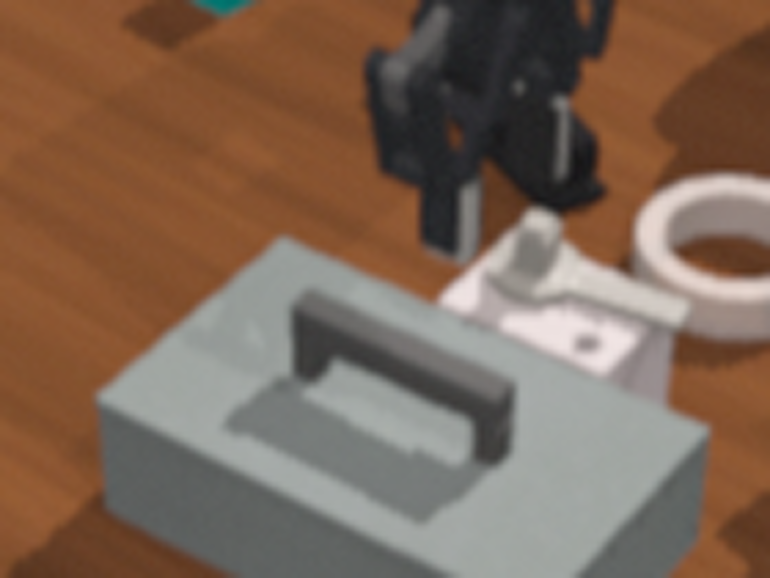

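View pics/s12k.png

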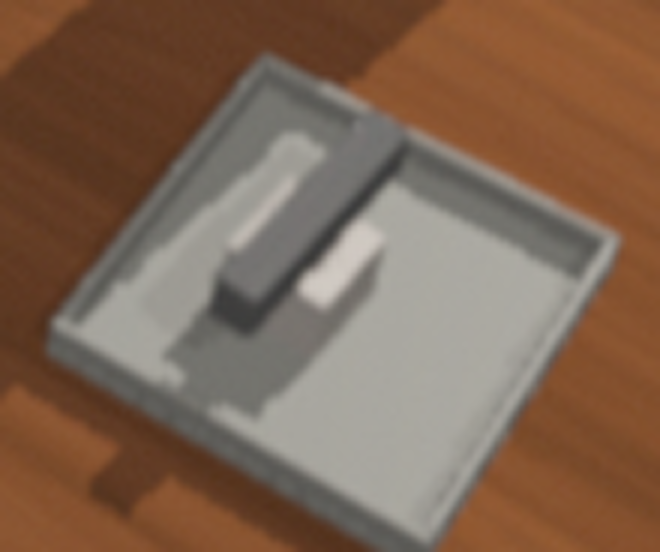

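View pics/t12k.png

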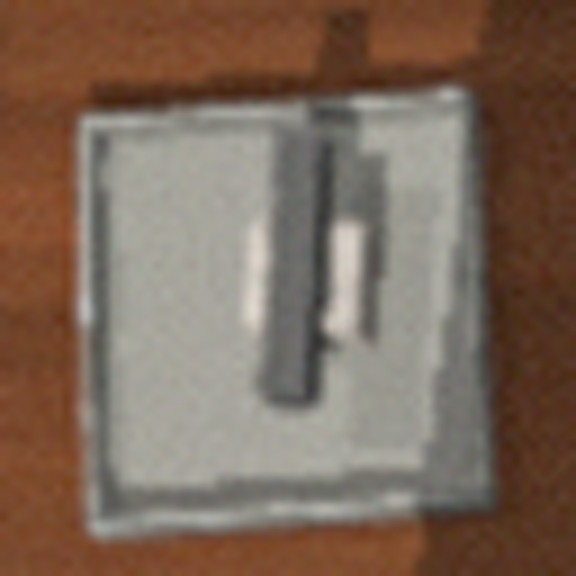

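Run:
```python
from h import *
S=unc([(218,264),(260,300),(406,142),(365,113)],6,340,300);P=pix2plane("scene",S,.052);print(P.round(4).tolist(),P.mean(0))
print('len',np.linalg.norm(P[0]-P[3]),np.linalg.norm(P[1]-P[2]),'w',np.linalg.norm(P[0]-P[1]),np.linalg.norm(P[2]-P[3]))
d=(P[3]+P[2]-P[0]-P[1]);print('yaw',np.degrees(np.arctan2(d[1],d[0])))
T=unc([(262,390),(313,390),(326,130),(278,130)],9,120,145);Q=pix2plane("top",T,.052);print(Q.round(4).tolist(),Q.mean(0));d=Q[3]+Q[2]-Q[0]-Q[1];print('yaw',np.degrees(np.arctan2(d[1],d[0])))
for n,u,o in(("scene",unc([(230,245),(297,178),(383,240),(315,308)],6,340,300),0),("top",unc([(248,330),(250,225),(367,222),(362,338)],9,120,145),0)):
    H=pix2plane(n,u,.032);print(n,'hub',H.mean(0),H.round(4).tolist())
# tray rim
for n,u in(("scene",unc([(265,55),(50,340),(432,540),(618,238)],6,340,300)),("top",unc([(490,505),(470,95),(82,118),(95,530)],9,120,145))):
    c,a,r=rectfit(pix2plane(n,u,.016),.14,.13);print(n,'tray',c,np.degrees(a),(r*1000).round(1).tolist())
```

```text
[[0.696, 0.265, 0.052], [0.699, 0.2819, 0.052], [0.6167, 0.2844, 0.052], [0.6149, 0.2684, 0.052]] [0.65664088 0.274927   0.052     ]
len 0.08118866930765646 0.08234331868670407 w 0.017129866160886024 0.016065363340656887
yaw 177.9358702548054
[[0.6102, 0.2794, 0.052], [0.61, 0.2631, 0.052], [0.6964, 0.2619, 0.052], [0.6966, 0.2774, 0.052]] [0.65330161 0.27043403 0.052     ]
yaw -1.061526011458
scene hub [0.65615252 0.27481281 0.032     ] [[0.6729, 0.2572, 0.032], [0.6361, 0.2591, 0.032], [0.6396, 0.2927, 0.032], [0.676, 0.2901, 0.032]]
top hub [0.65221787 0.27070354 0.032     ] [[0.6352, 0.2891, 0.032], [0.6705, 0.2898, 0.032], [0.6711, 0.2518, 0.032], [0.6321, 0.2521, 0.032]]
scene tray [0.6510985  0.28664874] 4.893784485747468 [[-1.6, 1.6], [2.7, 1.3], [-2.2, -2.4], [1.1, -0.4]]
top tray [0.64595017 0.28113495] 3.680448728195375 [[-0.5, 0.3], [-1.2, 1.6], [0.6, -0.2], [1.0, -1.7]]
```

Request:
move_arm --linear '[[0, 0, 0], [0, 0, 0], [0, 0, 0], [0, 0, 0], [0, 0, 0], [0, 0, 0], [0, 0, 0], [0, 0, 0], [0, 0, 0], [0, 0, 0], [0, 0, 0], [0, 0, 0]]' --dr '[[0.05, 0, -1], [0, 0, -1], [0, 0, -1], [0, 0, -1], [0, 0, -1], [0, 0, -1], [0, 0, -1], [0, 0, -1], [0, 0, -1], [0, 0, -1], [0, 0, -1], [0, 0, -1]]' --fingers '[0.2, 0.2, 0.2, 0.2, 0.2, 0.2, 0.2, 0.2, 0.2, 0.2, 0.2, 0.2]'

```text
t: 43.18
eef_pos: [0.5916, 0.028, 0.2428]
ee_rot: [-0.358, -3.103, 0.0]
force: [0.6, 0.1, 0.5]
finger_gap: 0.598
```

Run:
```python
from h import *
plan(.656,.274,.16,88.4)
s=cv2.imread('pics/scene12.png') if 0 else cv2.imread('pics/s12.png')[:,:,::-1]
crop(s,290,195,70,52,11,'pics/s12b.png')
t=cv2.imread('pics/t3.png')[:,:,::-1]; t0=cv2.imread('pics/top0.png')[:,:,::-1]
crop(t0,222,205,55,40,14,'pics/t0b.png')
```

```text
t=43.17 pos=[0.5916 0.028  0.2428] yaw=76.8 tiltz=[-0.018  0.002 -1.   ] gap=0.598 F=[0.6 0.1 0.5]
AFTER turn: x,y,z shares [-2.88 12.38  4.14]  dr z shares -2.02
full dr [-0.   -0.18 -2.02]
```

View pics/s12b.png

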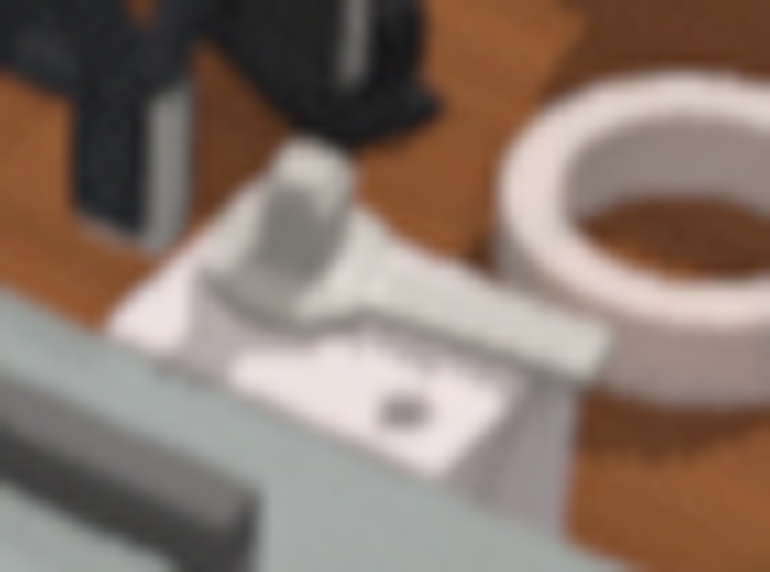

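View pics/t0b.png

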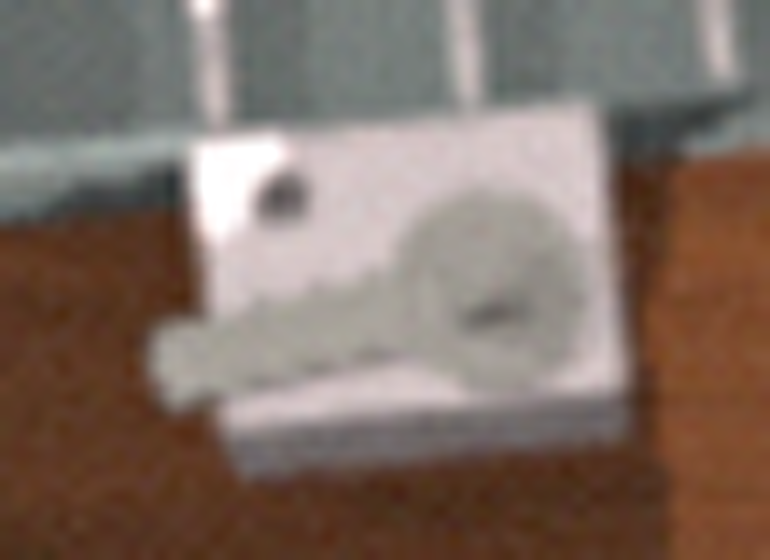

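Run:
```python
from h import *
def yaw(d): return np.degrees(np.arctan2(d[1],d[0]))
T=pix2plane("top",unc([(492,290),(165,368)],14,222,205),.0735);print(T.round(4).tolist(),'len',np.linalg.norm(T[1]-T[0]),yaw(T[1]-T[0]))
S=pix2plane("scene",unc([(400,240),(610,325)],11,290,195),.0735);print('upper edge',yaw(S[1]-S[0]),S.round(4).tolist())
S=pix2plane("scene",unc([(370,298),(590,357)],11,290,195),.0735);print('lower edge',yaw(S[1]-S[0]),S.round(4).tolist())
N=pix2plane("scene",unc([(313,158)],11,290,195),.0975);print('nose',N,tobox(N))
print(frombox(-.1,0),frombox(-.077,.04))
print('hole',pix2plane("scene",unc([(402,411)],11,290,195),.0665),pix2plane("top",unc([(284,197)],14,222,205),.0665))
```

```text
[[0.4942, -0.0304, 0.0735], [0.4793, 0.0347, 0.0735]] len 0.06679423011870471 102.94353284096495
upper edge 96.732183033356 [[0.4795, -0.0144, 0.0735], [0.4736, 0.0359, 0.0735]]
lower edge 107.28595624617071 [[0.4992, -0.0074, 0.0735], [0.4848, 0.0388, 0.0735]]
nose [[ 0.49413459 -0.02768684  0.0975    ]] [[-0.1026973  -0.00100492]]
[ 0.49672753 -0.02643706] [0.51593437 0.01551645]
hole [[0.51722579 0.01502365 0.0665    ]] [[0.51485382 0.01136635 0.0665    ]]
```

Request:
move_arm --linear '[[0, 0, 0], [0, 0, 0], [-0.25, 1, 0], [-0.25, 1, 0], [-0.25, 1, 0], [-0.25, 1, 0], [-0.25, 1, 0], [-0.25, 1, 0], [-0.25, 1, 0], [-0.25, 1, 0], [-0.25, 1, 0], [-0.25, 1, 0]]' --dr '[[0, -0.15, -1], [0, 0, -0.9], [0, 0, 0], [0, 0, 0], [0, 0, 0], [0, 0, 0], [0, 0, 0], [0, 0, 0], [0, 0, 0], [0, 0, 0], [0, 0, 0], [0, 0, 0]]' --fingers '[0.2, 0.2, 0.2, 0.2, 0.2, 0.2, 0.2, 0.2, 0.2, 0.2, 0.2, 0.2]'

```text
t: 44.68
eef_pos: [0.6506, 0.2425, 0.2384]
ee_rot: [-0.055, -3.133, 0.001]
force: [0.2, -0.3, 0.9]
finger_gap: 0.598
```

Run:
```python
from h import *
plan(.656,.274,.14,88.4)
```

```text
t=44.67 pos=[0.6506 0.2425 0.2384] yaw=88.0 tiltz=[-0.008 -0.    -1.   ] gap=0.598 F=[ 0.2 -0.3  0.9]
AFTER turn: x,y,z shares [-0.22  1.58  4.92]  dr z shares -0.07
full dr [-0.01 -0.08 -0.07]
```

Request:
move_arm --linear '[[-0.1, 1, 0.3], [-0.1, 0.4, 0.7], [0, 0, 1], [0, 0, 1], [0, 0, 0.9], [0, 0, 0.6], [0, 0, 0]]' --dr '[[0, -0.1, -0.05], [0, 0, 0], [0, 0, 0], [0, 0, 0], [0, 0, 0], [0, 0, 0], [0, 0, 0]]' --fingers '[0, 0, 0, 0, 0, 0, 0]'

```text
t: 45.55
eef_pos: [0.655, 0.2743, 0.14]
ee_rot: [-0.045, -3.14, 0.003]
force: [-0.9, -0.4, 0.7]
finger_gap: 0.501
```

Run:
```python
from h import *
plan(.656,.274,.107,88.4)
s=grab("scene","s13");crop(s,330,280,130,100,6,'pics/s13c.png')
```

```text
t=45.55 pos=[0.655  0.2743 0.14  ] yaw=88.4 tiltz=[-0.001 -0.002 -1.   ] gap=0.501 F=[-0.9 -0.4  0.7]
AFTER turn: x,y,z shares [-0.05 -0.01  1.65]  dr z shares -0.01
full dr [-0.02 -0.01 -0.01]
```

View pics/s13c.png

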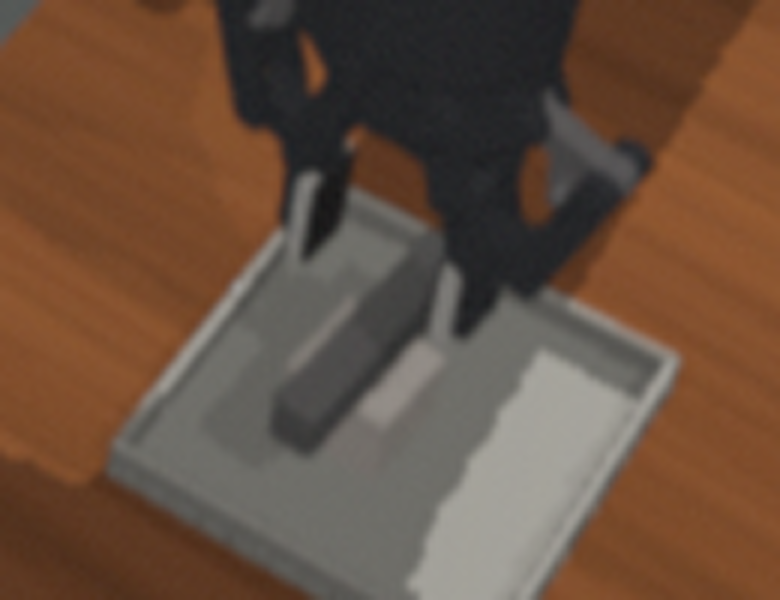

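Run:
```python
from h import *
s,p,Rm,yw=st()
for sg in(1,-1):
    q=p+Rm@[0,sg*.021,.069]; print(((proj("scene",q)-[330,280])*6).round(0))
K=np.array([.656,.274,.052]); a=np.radians(-1.6)
print(((proj("scene",[K+.045*np.array([np.cos(a),np.sin(a),0]),K-.045*np.array([np.cos(a),np.sin(a),0])])-[330,280])*6).round(0))
```

```text
[[439. 312.]]
[[323. 239.]]
[[288. 405.]
 [447. 234.]]
```

Request:
move_arm --linear '[[0, 0, 0.6], [0, 0, 0.6], [0, 0, 0.35], [0, 0, 0], [0, 0, 0], [0, 0, 0], [0, 0, 0], [0, 0, 0]]' --dr '[[0, 0, 0], [0, 0, 0], [0, 0, 0], [0, 0, 0], [0, 0, 0], [0, 0, 0], [0, 0, 0], [0, 0, 0]]' --fingers '[0, 0, 0, 0, -1, -1, -1, -1]' --force 60

```text
t: 46.6
eef_pos: [0.6559, 0.2745, 0.1095]
ee_rot: [0.045, 3.138, -0.002]
force: [-0.5, 0.2, -2.2]
finger_gap: 0.168
```

Run:
```python
from h import *
plan(.656,.274,.107,88.4)
```

```text
t=46.60 pos=[0.6559 0.2745 0.1095] yaw=88.3 tiltz=[ 0.003 -0.001 -1.   ] gap=0.168 F=[-0.5  0.2 -2.2]
AFTER turn: x,y,z shares [-0.01 -0.02  0.13]  dr z shares -0.01
full dr [-0.01  0.03 -0.01]
```

Request:
move_arm --linear '[[0, 0, -0.6], [0, 0, -1], [0, 0, -1], [0, 0, -1], [0, 0, -1], [0, 0, -1], [0, 0, -0.8], [0, 0, 0]]' --dr '[[0, 0, 0], [0, 0, 0], [0, 0, -1], [0, 0, -1], [0, 0, -0.3], [0, 0, 0], [0, 0, 0], [0, 0, 0]]' --fingers '[-1, -1, -1, -1, -1, -1, -1, -1]'

```text
t: 47.6
eef_pos: [0.6556, 0.2747, 0.2523]
ee_rot: [-0.326, 3.113, -0.0]
force: [0.2, -0.4, -2.6]
finger_gap: 0.162
```

Run:
```python
from h import *
plan(.4967,-.0264,.235,101.5)
s=grab("scene","s14");crop(s,330,200,130,100,6,'pics/s14c.png')
```

```text
t=47.60 pos=[0.6556 0.2747 0.2523] yaw=102.0 tiltz=[ 0.012  0.001 -1.   ] gap=0.162 F=[ 0.2 -0.4 -2.6]
AFTER turn: x,y,z shares [ 10.79 -13.17   0.87]  dr z shares 0.08
full dr [-0.01  0.12  0.08]
```

View pics/s14c.png

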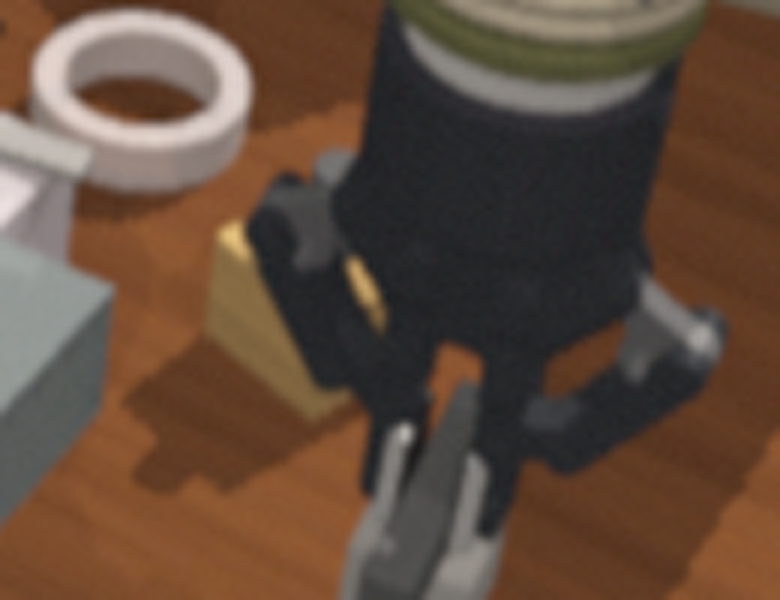

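Request:
move_arm --linear '[[0.4, -0.5, 0], [0.8, -1, 0], [0.8, -1, 0], [0.8, -1, 0], [0.8, -1, 0], [0.8, -1, 0], [0.8, -1, 0], [0.8, -1, 0], [0.8, -1, 0], [0.8, -1, 0], [0.8, -1, 0], [0.8, -1, 0]]' --dr '[[0, 0.1, 0.1], [0, 0, 0], [0, 0, 0], [0, 0, 0], [0, 0, 0], [0, 0, 0], [0, 0, 0], [0, 0, 0], [0, 0, 0], [0, 0, 0], [0, 0, 0], [0, 0, 0]]' --fingers '[-1, -1, -1, -1, -1, -1, -1, -1, -1, -1, -1, -1]'

```text
t: 49.15
eef_pos: [0.5067, -0.0005, 0.243]
ee_rot: [0.299, -3.104, 0.002]
force: [0.0, 0.5, -0.2]
finger_gap: 0.169
```

Run:
```python
from h import *
plan(.4967,-.0264,.225,101.5)
```

```text
t=49.15 pos=[ 5.067e-01 -5.000e-04  2.430e-01] yaw=101.0 tiltz=[-0.023 -0.004 -1.   ] gap=0.169 F=[ 0.   0.5 -0.2]
AFTER turn: x,y,z shares [ 0.75 -1.17  0.9 ]  dr z shares -0.09
full dr [ 0.01 -0.24 -0.09]
```

Request:
move_arm --linear '[[0.4, -0.6, 0.3], [0.2, -0.4, 0.3], [0, 0, 0], [0, 0, 0]]' --dr '[[0, -0.25, -0.1], [0, 0, 0], [0, 0, 0], [0, 0, 0]]' --fingers '[-1, -1, -1, -1]'

```text
t: 49.65
eef_pos: [0.496, -0.0246, 0.2295]
ee_rot: [0.31, -3.124, -0.004]
force: [0.5, 0.0, -1.3]
finger_gap: 0.17
```

Run:
```python
from h import *
plan(.4967,-.0264,.225,101.5)
s=grab("scene","s15");crop(s,280,170,90,68,8.5,'pics/s15c.png')
t=grab("top","t15");crop(t,200,190,90,68,8.5,'pics/t15c.png')
```

```text
t=49.65 pos=[ 0.496  -0.0246  0.2295] yaw=101.3 tiltz=[-0.003  0.002 -1.   ] gap=0.170 F=[ 0.5  0.  -1.3]
AFTER turn: x,y,z shares [-0.02 -0.1   0.22]  dr z shares -0.03
full dr [ 0.03 -0.02 -0.03]
```

View pics/s15c.png

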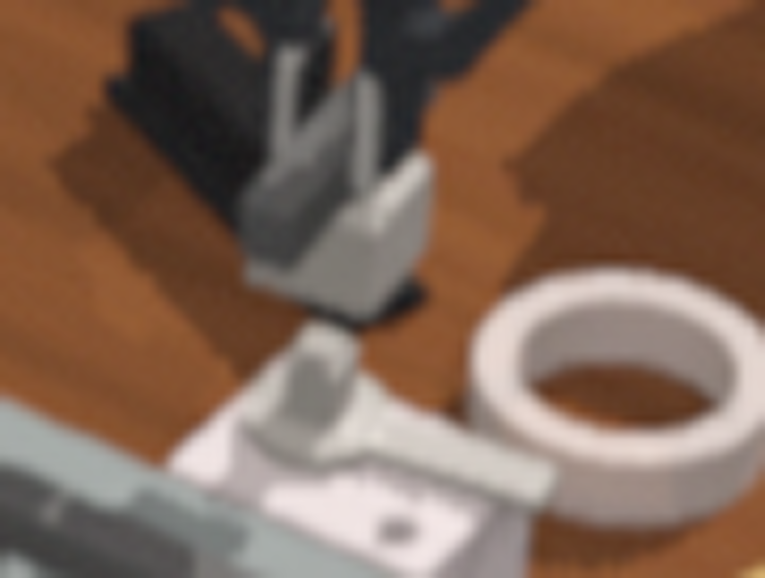

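View pics/t15c.png

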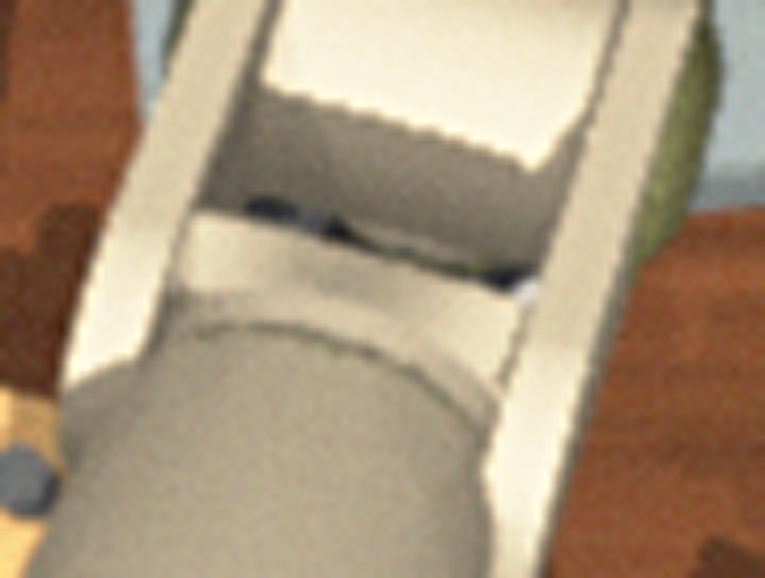

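Run:
```python
from h import *
s,p,Rm,yw=st()
u=unc([(247,280),(363,320),(432,238)],8.5,280,170)
for z in(.120,.124,.127):
    P=pix2plane("scene",u,z);print(z,P[:,:2].round(4).tolist(),'sides',np.linalg.norm(P[1]-P[0]).round(4),np.linalg.norm(P[2]-P[1]).round(4),'ctr',((P[0]+P[2])/2).round(4))
a=np.radians(yw-90);c,sn=np.cos(a),np.sin(a)
M=np.array([[.018,-.018],[.018,.018],[-.018,.018],[-.018,-.018]])@np.array([[c,sn],[-sn,c]])
print('pred hub',[(((proj("scene",np.r_[p[:2]+m,.124])-[280,170]+.5)*8.5-.5).round(0)).tolist() for m in M])
for b in((.4967,-.0264),(.494,-.0277)):
  a=np.radians(102);c,sn=np.cos(a),np.sin(a)
  for h,z in((.0055,.0975),(.0075,.0935),(.0075,.0735)):
    M=np.array([[h,-h],[h,h],[-h,h],[-h,-h]])@np.array([[c,sn],[-sn,c]])
    print(b,z,[(((proj("scene",np.r_[np.array(b)+m,z])-[280,170]+.5)*8.5-.5).round(0))[0].tolist() for m in M])
```

```text
0.12 [[0.5127, -0.0414], [0.5064, -0.0073], [0.4654, -0.0152]] sides 0.0347 0.0418 ctr [ 0.489  -0.0283  0.12  ]
0.124 [[0.5169, -0.0382], [0.5106, -0.0043], [0.4698, -0.0121]] sides 0.0345 0.0416 ctr [ 0.4934 -0.0252  0.124 ]
0.127 [[0.5201, -0.0358], [0.5138, -0.0021], [0.4732, -0.0098]] sides 0.0344 0.0414 ctr [ 0.4966 -0.0228  0.127 ]
pred hub [[[245.0, 280.0]], [[367.0, 321.0]], [[426.0, 249.0]], [[306.0, 210.0]]]
(0.4967, -0.0264) 0.0975 [[334.0, 358.0], [352.0, 336.0], [315.0, 324.0], [298.0, 346.0]]
(0.4967, -0.0264) 0.0935 [[337.0, 376.0], [361.0, 346.0], [311.0, 329.0], [287.0, 359.0]]
(0.4967, -0.0264) 0.0735 [[334.0, 433.0], [358.0, 403.0], [308.0, 386.0], [284.0, 416.0]]
(0.494, -0.0277) 0.0975 [[337.0, 351.0], [354.0, 329.0], [318.0, 317.0], [300.0, 339.0]]
(0.494, -0.0277) 0.0935 [[339.0, 369.0], [363.0, 339.0], [314.0, 323.0], [289.0, 353.0]]
(0.494, -0.0277) 0.0735 [[336.0, 426.0], [360.0, 396.0], [311.0, 380.0], [287.0, 410.0]]
```

Run:
```python
from h import *
s=cv2.imread('pics/s15.png')[:,:,::-1];crop(s,300,180,40,50,15,'pics/s15d.png')
```

```text
(no output)
```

View pics/s15d.png

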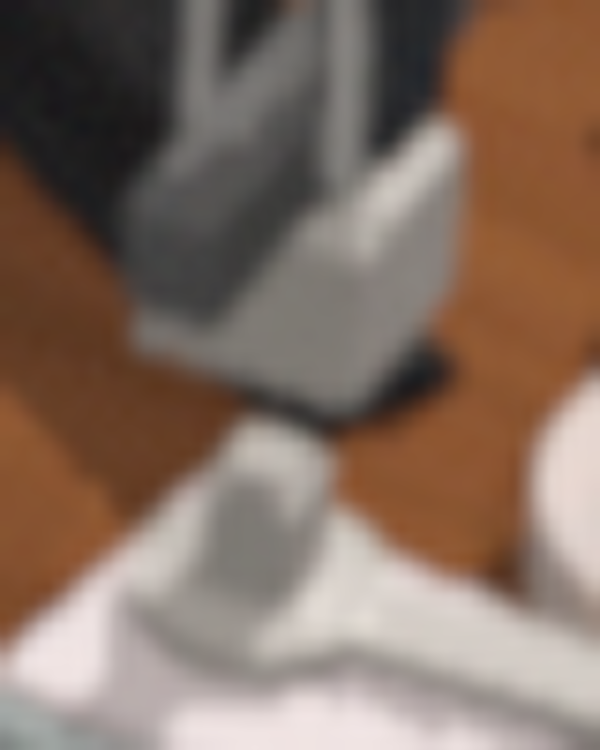

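Request:
move_arm --linear '[[0, -0.11, 0.5], [0, 0, 0.4], [0, 0, 0], [0, 0, 0]]' --dr '[[0, 0, 0], [0, 0, 0], [0, 0, 0], [0, 0, 0]]' --fingers '[-1, -1, -1, -1]'

```text
t: 50.25
eef_pos: [0.4966, -0.0261, 0.2099]
ee_rot: [0.312, -3.123, -0.004]
force: [-0.5, 0.1, -0.9]
finger_gap: 0.169
```

Run:
```python
from h import *
plan(.4957,-.0268,.179,102)
s=grab("scene","s16");crop(s,290,180,60,50,12,'pics/s16d.png')
```

```text
t=50.25 pos=[ 0.4966 -0.0261  0.2099] yaw=101.4 tiltz=[-0.003  0.002 -1.   ] gap=0.169 F=[-0.5  0.1 -0.9]
AFTER turn: x,y,z shares [ 0.05 -0.03  1.55]  dr z shares -0.1
full dr [ 0.03 -0.03 -0.1 ]
```

View pics/s16d.png

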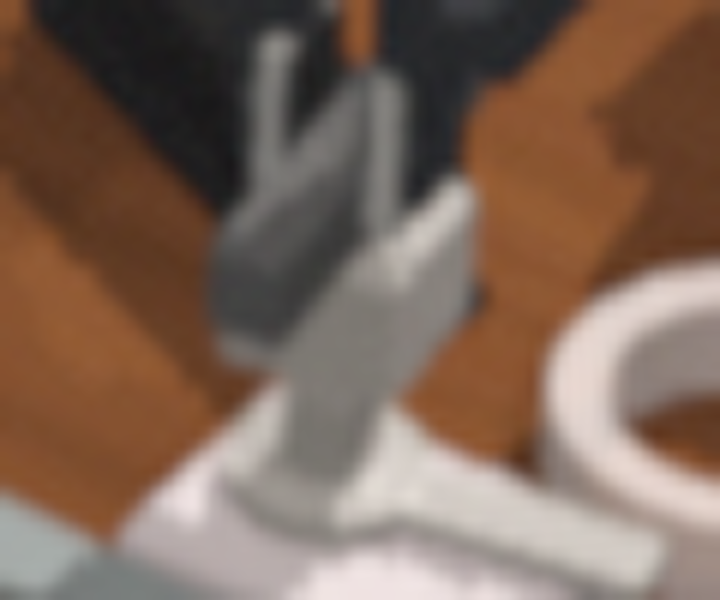

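Request:
move_arm --linear '[[0.04, -0.03, 0.2], [0, 0, 0.2], [0, 0, 0.2], [0, 0, 0]]' --dr '[[0, 0, -0.05], [0, 0, 0], [0, 0, 0], [0, 0, 0]]' --fingers '[-1, -1, -1, -1]'

```text
t: 50.8
eef_pos: [0.4962, -0.0269, 0.1984]
ee_rot: [0.321, -3.124, -0.003]
force: [-2.2, 1.0, 3.9]
finger_gap: 0.169
```

Run:
```python
from h import *
plan(.4957,-.0268,.179,102)
```

```text
t=50.80 pos=[ 0.4962 -0.0269  0.1984] yaw=101.7 tiltz=[-0.001  0.002 -1.   ] gap=0.169 F=[-2.2  1.   3.9]
AFTER turn: x,y,z shares [0.02 0.01 0.97]  dr z shares -0.05
full dr [ 0.02 -0.01 -0.05]
```

Request:
move_arm --linear '[[0.05, 0, 0.15], [0, 0, 0.15], [0, 0, 0]]' --dr '[[0, 0, 0], [0, 0, 0], [0, 0, 0]]' --fingers '[-1, -1, -1]'

```text
t: 51.18
eef_pos: [0.4964, -0.0272, 0.193]
ee_rot: [-0.32, 3.122, 0.001]
force: [2.1, -0.7, -1.6]
finger_gap: 0.163
```

Run:
```python
from h import *
plan(.4957,-.0268,.179,102); print(readout.state()['ft_torque'])
```

```text
t=51.17 pos=[ 0.4964 -0.0272  0.193 ] yaw=101.7 tiltz=[ 0.003  0.001 -1.   ] gap=0.163 F=[ 2.1 -0.7 -1.6]
AFTER turn: x,y,z shares [0.03 0.03 0.7 ]  dr z shares -0.05
full dr [ 0.    0.04 -0.05]
[ 0.05022732 -0.38358054  0.02700344]
```

Request:
move_arm --linear '[[0, 0, 0.2], [0, 0, 0.2], [0, 0, 0.2], [0, 0, 0.1], [0, 0, 0]]' --dr '[[0, 0, 0], [0, 0, 0], [0, 0, 0], [0, 0, 0], [0, 0, 0]]' --fingers '[-1, -1, -1, -1, -1]'

```text
t: 51.8
eef_pos: [0.4966, -0.0271, 0.1789]
ee_rot: [-0.321, 3.122, 0.001]
force: [0.1, 1.0, 0.9]
finger_gap: 0.17
```

Run:
```python
from h import *
plan(.4957,-.0268,.179,102); print(readout.state()['ft_torque'])
s=grab("scene","s17");crop(s,290,180,60,50,12,'pics/s17d.png')
```

```text
t=51.80 pos=[ 0.4966 -0.0271  0.1789] yaw=101.7 tiltz=[ 0.004  0.001 -1.   ] gap=0.170 F=[0.1 1.  0.9]
AFTER turn: x,y,z shares [ 0.04  0.03 -0.01]  dr z shares -0.05
full dr [ 0.    0.04 -0.05]
[ 0.02199355  0.0191085  -0.04494298]
```

View pics/s17d.png

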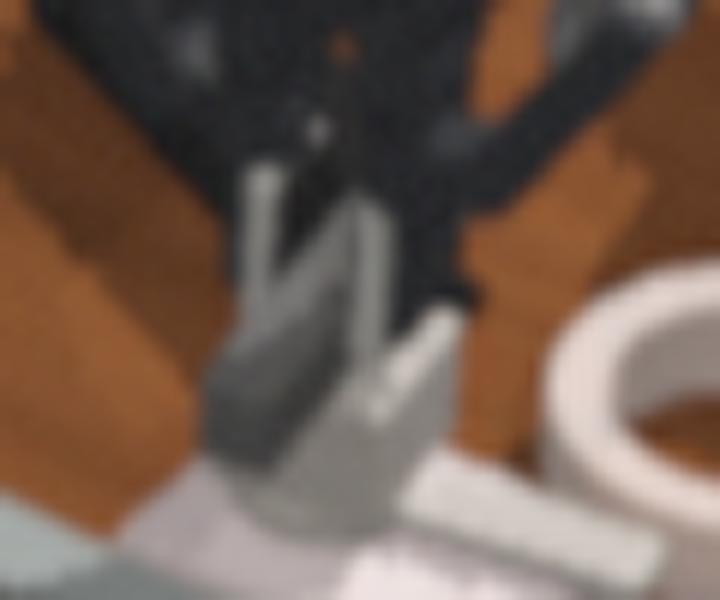

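Request:
move_arm --linear '[[0, 0, 0], [0, 0, 0], [0, 0, 0], [0, 0, 0]]' --dr '[[0, 0, 0.7], [0, 0, 0.8], [0, 0, 0.8], [0, 0, 0.8]]' --fingers '[-1, -1, -1, -1]'

```text
t: 52.35
eef_pos: [0.4972, -0.027, 0.1789]
ee_rot: [0.179, 3.131, 0.002]
force: [0.6, 0.3, 1.6]
finger_gap: 0.167
```

Run:
```python
from h import *
plan(.4965,-.0271,.1787,84); print(readout.state()['ft_torque'])
```

```text
t=52.35 pos=[ 0.4972 -0.027   0.1789] yaw=83.5 tiltz=[ 0.006  0.001 -1.   ] gap=0.167 F=[0.6 0.3 1.6]
AFTER turn: x,y,z shares [ 0.04 -0.01  0.01]  dr z shares -0.09
full dr [ 0.01  0.06 -0.09]
[-0.13359598 -0.08273983  0.08306247]
```

Turning well; continue with tiny position corrections.

Request:
move_arm --linear '[[0.03, 0, 0], [0, 0, 0], [0, 0, 0], [0, 0, 0], [0, 0, 0]]' --dr '[[0, 0.05, 0.8], [0, 0, 0.8], [0, 0, 0.8], [0, 0, 0.8], [0, 0, 0.8]]' --fingers '[-1, -1, -1, -1, -1]'

```text
t: 52.98
eef_pos: [0.4973, -0.0275, 0.1789]
ee_rot: [0.816, 3.031, 0.001]
force: [0.3, -0.4, 2.0]
finger_gap: 0.172
```

Run:
```python
from h import *
plan(.4965,-.0271,.1787,50); print(readout.state()['ft_torque'])
```

```text
t=52.98 pos=[ 0.4973 -0.0275  0.1789] yaw=59.8 tiltz=[ 0.003 -0.    -1.   ] gap=0.172 F=[ 0.3 -0.4  2. ]
AFTER turn: x,y,z shares [ 0.04 -0.01  0.01]  dr z shares 1.72
full dr [0.01 0.03 1.72]
[-0.04924411  0.01011331  0.16478229]
```

Request:
move_arm --linear '[[0.03, 0, 0], [0, 0, 0], [0, 0, 0], [0, 0, 0], [0, 0, 0], [0, 0, 0], [0, 0, 0], [0, 0, 0]]' --dr '[[0, 0, 0.8], [0, 0, 0.8], [0, 0, 0.8], [0, 0, 0.8], [0, 0, 0.8], [0, 0, 0.8], [0, 0, 0.8], [0, 0, 0.8]]' --fingers '[-1, -1, -1, -1, -1, -1, -1, -1]'

```text
t: 53.98
eef_pos: [0.4966, -0.0279, 0.1789]
ee_rot: [1.753, 2.603, -0.002]
force: [0.2, 0.2, 2.4]
finger_gap: 0.168
```

Run:
```python
from h import *
plan(.4965,-.0271,.1787,5.3); print(readout.state()['ft_torque'])
s=grab("scene","s18");crop(s,270,180,80,60,9,'pics/s18d.png')
```

```text
t=53.98 pos=[ 0.4966 -0.0279  0.1789] yaw=22.1 tiltz=[ 0.002 -0.003 -1.   ] gap=0.168 F=[0.2 0.2 2.4]
AFTER turn: x,y,z shares [0.04 0.   0.01]  dr z shares 2.93
full dr [0.01 0.03 2.93]
[ 0.09169558 -0.0392409   0.17296551]
```

View pics/s18d.png

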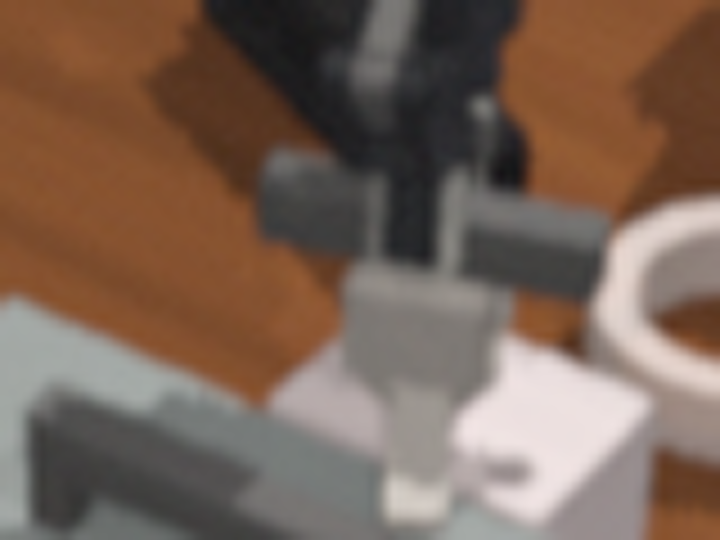

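Request:
move_arm --linear '[[0.03, 0, 0], [0, 0, 0], [0, 0, 0], [0, 0, 0], [0, 0, 0]]' --dr '[[0, 0, 0.8], [0, 0, 0.8], [0, 0, 0.7], [0, 0, 0.6], [0, 0, 0.5]]' --fingers '[-1, -1, -1, -1, -1]'

```text
t: 54.65
eef_pos: [0.4961, -0.0278, 0.1789]
ee_rot: [2.175, 2.262, -0.004]
force: [0.9, 0.5, 2.1]
finger_gap: 0.166
```

Run:
```python
from h import *
plan(.4965,-.0271,.1787,5.3); print(readout.state()['ft_torque'])
```

```text
t=54.65 pos=[ 0.4961 -0.0278  0.1789] yaw=2.3 tiltz=[ 0.001 -0.004 -1.   ] gap=0.166 F=[0.9 0.5 2.1]
AFTER turn: x,y,z shares [0.04 0.02 0.01]  dr z shares -0.53
full dr [ 0.01  0.04 -0.53]
[ 0.14280021 -0.05894024  0.10928371]
```

Request:
move_arm --linear '[[0, 0, 0], [0, 0, 0], [0, 0, 0]]' --dr '[[0, 0, 0.5], [0, 0, 0.4], [0, 0, 0]]' --fingers '[-1, -1, -1]'

```text
t: 55.02
eef_pos: [0.496, -0.0278, 0.1789]
ee_rot: [2.273, 2.164, -0.004]
force: [1.1, 0.4, 1.3]
finger_gap: 0.171
```

Run:
```python
from h import *
plan(.4965,-.0271,.1787,5.3); print(readout.state()['ft_torque'])
s=grab("scene","s19");crop(s,270,180,80,60,9,'pics/s19d.png')
```

```text
t=55.02 pos=[ 0.496  -0.0278  0.1789] yaw=-2.8 tiltz=[ 0.001 -0.004 -1.   ] gap=0.171 F=[1.1 0.4 1.3]
AFTER turn: x,y,z shares [0.03 0.03 0.01]  dr z shares -1.42
full dr [ 0.    0.04 -1.42]
[ 0.09221551 -0.18538872  0.00405292]
```

View pics/s19d.png

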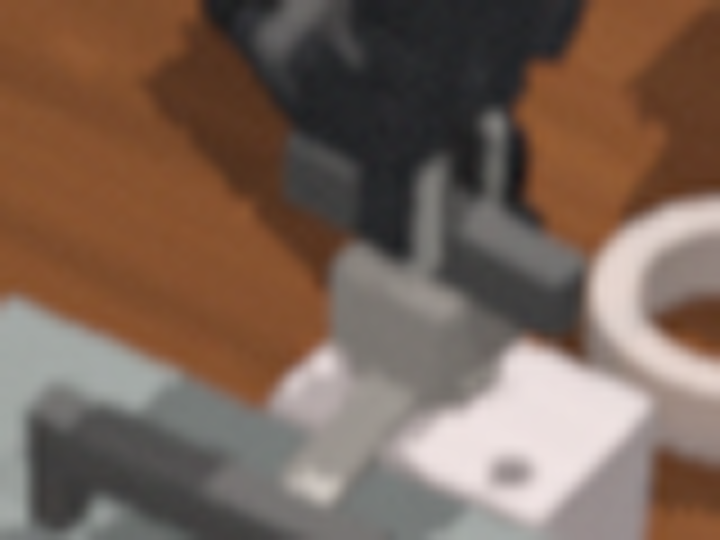

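Run:
```python
from h import *
for e in ([(362,378),(287,472)],[(415,402),(338,500)]):
    P=pix2plane("scene",unc(e,9,270,180),.0735);d=P[1]-P[0];print(np.degrees(np.arctan2(d[1],d[0])),tobox(P).round(4).tolist())
```

```text
12.079886350709604 [[-0.0781, -0.0067], [-0.0361, -0.0017]]
11.887012459009533 [[-0.0778, 0.0096], [-0.0345, 0.0146]]
```

Request:
move_arm --linear '[[0.03, 0.03, 0], [0, 0, 0], [0, 0, 0]]' --dr '[[0, 0, 0.6], [0, 0, 0.5], [0, 0, 0]]' --fingers '[-1, -1, -1]'

```text
t: 55.45
eef_pos: [0.4961, -0.0277, 0.1789]
ee_rot: [2.386, 2.039, -0.008]
force: [1.6, 1.0, 2.4]
finger_gap: 0.173
```

Run:
```python
from h import *
plan(.4965,-.0271,.1787,-2.5); print(readout.state()['ft_torque'])
s=grab("scene","s20");crop(s,270,180,80,60,9,'pics/s20d.png')
```

```text
t=55.45 pos=[ 0.4961 -0.0277  0.1789] yaw=-9.0 tiltz=[-0.002 -0.006 -1.   ] gap=0.173 F=[1.6 1.  2.4]
AFTER turn: x,y,z shares [0.03 0.02 0.01]  dr z shares -1.13
full dr [-0.01  0.06 -1.13]
[ 0.16325694 -0.12658935  0.22425973]
```

View pics/s20d.png

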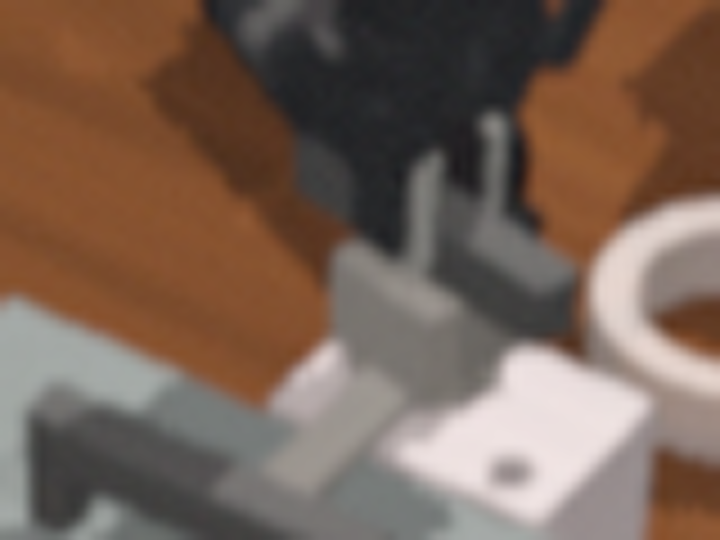

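Request:
move_arm --linear '[[0, 0, 0], [0.02, 0, 0], [0, 0, 0]]' --dr '[[0, 0.05, -0.8], [0, 0, -0.5], [0, 0, 0]]' --fingers '[-1, -1, -1]'

```text
t: 55.88
eef_pos: [0.4959, -0.0276, 0.1788]
ee_rot: [-2.242, -2.2, 0.003]
force: [-0.2, -0.2, 3.3]
finger_gap: 0.17
```

Run:
```python
from h import *
plan(.4965,-.0271,.1787,-2.5); print(readout.state()['ft_torque'])
```

```text
t=55.88 pos=[ 0.4959 -0.0276  0.1788] yaw=-1.1 tiltz=[-0.002 -0.001 -1.   ] gap=0.170 F=[-0.2 -0.2  3.3]
AFTER turn: x,y,z shares [0.03 0.03 0.01]  dr z shares 0.25
full dr [-0.02  0.01  0.25]
[-0.02973082 -0.06531624  0.00728353]
```

Free of torque. Lift the key straight off.

Request:
move_arm --linear '[[0, 0, -0.3], [0, 0, -0.4], [0, 0, -0.5], [0, 0, -0.5], [0, 0, -0.8], [0, 0, -0.8], [0, 0, 0]]' --dr '[[0, 0, 0], [0, 0, 0], [0, 0, 0], [0, 0, 0], [0, 0, 0], [0, 0, 0], [0, 0, 0]]' --fingers '[-1, -1, -1, -1, -1, -1, -1]'

```text
t: 56.75
eef_pos: [0.4954, -0.0272, 0.2488]
ee_rot: [-2.242, -2.198, 0.004]
force: [0.2, -0.7, -2.0]
finger_gap: 0.167
```

Run:
```python
from h import *
plan(.652,.283,.25,-1); print(readout.state()['ft_torque'])
s=grab("scene","s21");crop(s,270,150,90,68,8.5,'pics/s21d.png')
```

```text
t=56.75 pos=[ 0.4954 -0.0272  0.2488] yaw=-1.1 tiltz=[-0.004 -0.    -1.   ] gap=0.167 F=[ 0.2 -0.7 -2. ]
AFTER turn: x,y,z shares [15.65  7.56 -0.06]  dr z shares -0.02
full dr [-0.04  0.   -0.02]
[-0.05369417  0.01442767 -0.03548963]
```

View pics/s21d.png

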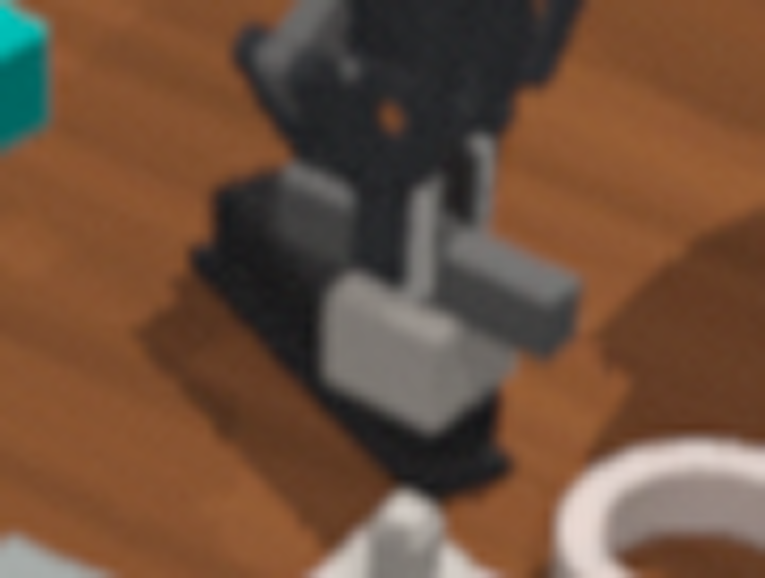

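Request:
move_arm --linear '[[0.5, 0.2, 0], [1, 0.48, 0], [1, 0.48, 0], [1, 0.48, 0], [1, 0.48, 0], [1, 0.48, 0], [1, 0.48, 0], [1, 0.48, 0], [1, 0.48, 0], [1, 0.48, 0], [1, 0.48, 0], [1, 0.48, 0]]' --dr '[[0, 0, 0], [0, 0, 0], [0, 0, 0], [0, 0, 0], [0, 0, 0], [0, 0, 0], [0, 0, 0], [0, 0, 0], [0, 0, 0], [0, 0, 0], [0, 0, 0], [0, 0, 0]]' --fingers '[-1, -1, -1, -1, -1, -1, -1, -1, -1, -1, -1, -1]'

```text
t: 58.3
eef_pos: [0.6105, 0.2153, 0.2371]
ee_rot: [-2.231, -2.188, 0.022]
force: [1.0, -0.2, -2.0]
finger_gap: 0.171
```

Run:
```python
from h import *
plan(.650,.285,.15,-1)
```

```text
t=58.30 pos=[0.6105 0.2153 0.2371] yaw=-1.1 tiltz=[-0.022  0.002 -1.   ] gap=0.171 F=[ 1.  -0.2 -2. ]
AFTER turn: x,y,z shares [3.52 1.91 4.36]  dr z shares -0.02
full dr [-0.22 -0.02 -0.02]
```

Request:
move_arm --linear '[[1, 0.5, 0], [1, 0.5, 0], [1, 0.5, 0.2], [0.4, 0.3, 0.7], [0, 0, 1], [0, 0, 1], [0, 0, 0.8], [0, 0, 0]]' --dr '[[-0.25, 0, 0], [0, 0, 0], [0, 0, 0], [0, 0, 0], [0, 0, 0], [0, 0, 0], [0, 0, 0], [0, 0, 0]]' --fingers '[-1, -1, -1, -1, -1, -1, -1, -1]'

```text
t: 59.3
eef_pos: [0.6459, 0.2894, 0.15]
ee_rot: [-2.236, -2.199, 0.012]
force: [0.6, 0.2, -0.5]
finger_gap: 0.166
```

Run:
```python
from h import *
plan(.650,.285,.1105,-1)
s=grab("scene","s22");crop(s,330,280,120,90,6.5,'pics/s22d.png')
```

```text
t=59.30 pos=[0.6459 0.2894 0.15  ] yaw=-1.0 tiltz=[-0.009 -0.001 -1.   ] gap=0.166 F=[ 0.6  0.2 -0.5]
AFTER turn: x,y,z shares [-0.21  0.21  1.98]  dr z shares 0.01
full dr [-0.09  0.01  0.01]
```

View pics/s22d.png

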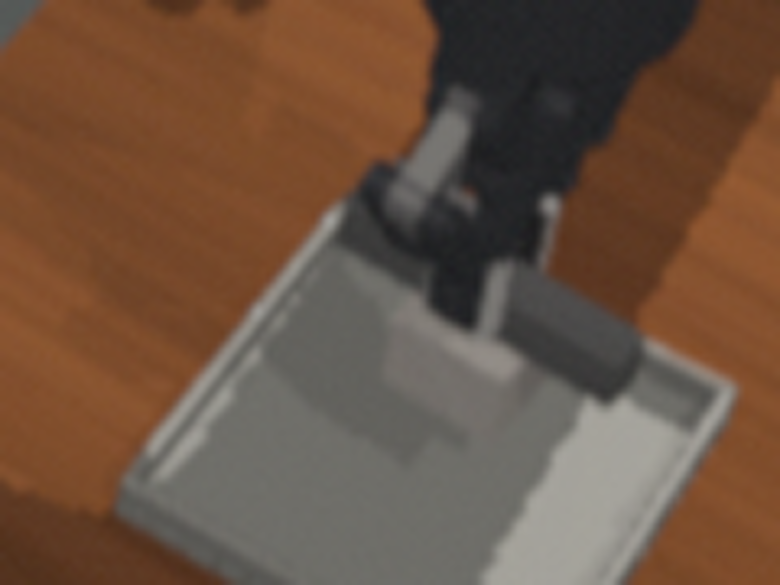

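Request:
move_arm --linear '[[-0.2, 0.2, 0.5], [0, 0, 0.6], [0, 0, 0.5], [0, 0, 0.3], [0, 0, 0]]' --dr '[[-0.1, 0, 0], [0, 0, 0], [0, 0, 0], [0, 0, 0], [0, 0, 0]]' --fingers '[-1, -1, -1, -1, -1]'

```text
t: 59.98
eef_pos: [0.6511, 0.285, 0.1119]
ee_rot: [2.238, 2.199, 0.006]
force: [-0.3, 0.4, -2.2]
finger_gap: 0.167
```

Run:
```python
from h import *
plan(.650,.285,.1098,-1)
```

```text
t=59.98 pos=[0.6511 0.285  0.1119] yaw=-1.0 tiltz=[ 0.006 -0.    -1.   ] gap=0.167 F=[-0.3  0.4 -2.2]
AFTER turn: x,y,z shares [ 0.   -0.05  0.11]  dr z shares 0.0
full dr [0.06 0.   0.  ]
```

Request:
move_arm --linear '[[0, 0, 0.1], [0, 0, 0.05], [0, 0, 0]]' --dr '[[0, 0, 0], [0, 0, 0], [0, 0, 0]]' --fingers '[-1, -1, -1]'

```text
t: 60.35
eef_pos: [0.6514, 0.2852, 0.1098]
ee_rot: [2.237, 2.199, 0.008]
force: [-0.1, -0.5, -2.1]
finger_gap: 0.169
```

Request:
move_arm --linear '[[0, 0, 0], [0, 0, 0], [0, 0, 0], [0, 0, -0.3], [0, 0, -0.7], [0, 0, -1], [0, 0, -1], [0, 0, -1], [-0.5, 0, -1]]' --dr '[[0, 0, 0], [0, 0, 0], [0, 0, 0], [0, 0, 0], [0, 0, 0], [0, 0, 0], [0, 0, 0], [0, 0, 0], [0, 0, 0]]' --fingers '[-0.3, -0.3, -0.3, -0.3, -0.3, -0.3, -0.3, -0.3, -0.3]'

```text
t: 61.48
eef_pos: [0.6506, 0.2754, 0.2192]
ee_rot: [2.234, 2.198, 0.014]
force: [0.1, 0.0, -0.3]
finger_gap: 0.349
```

Run:
```python
from h import *
s=grab("scene","s23");crop(s,330,280,120,90,6.5,'pics/s23d.png')
plan(.435,.123,.22,0)
s0=cv2.imread('pics/s20.png')[:,:,::-1];crop(s0,350,215,70,60,10,'pics/s0pin.png')
t0=cv2.imread('pics/top0.png')[:,:,::-1];crop(t0,180,225,50,45,12,'pics/t0pin.png')
```

```text
t=61.52 pos=[0.6516 0.2739 0.2228] yaw=-1.0 tiltz=[ 0.017  0.002 -1.   ] gap=0.351 F=[ 0.7 -0.7  3.6]
AFTER turn: x,y,z shares [ -7.55 -10.83   0.14]  dr z shares -0.18
full dr [ 0.17 -0.02 -0.18]
```

View pics/s23d.png

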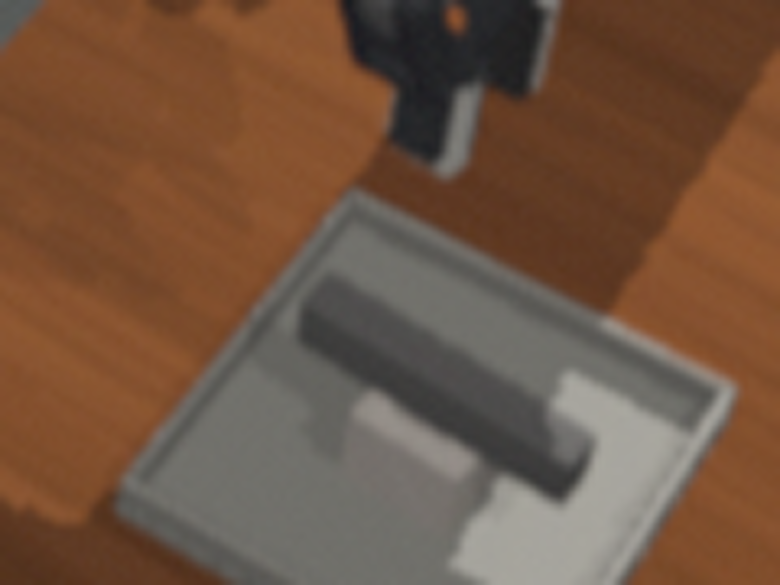

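View pics/s0pin.png

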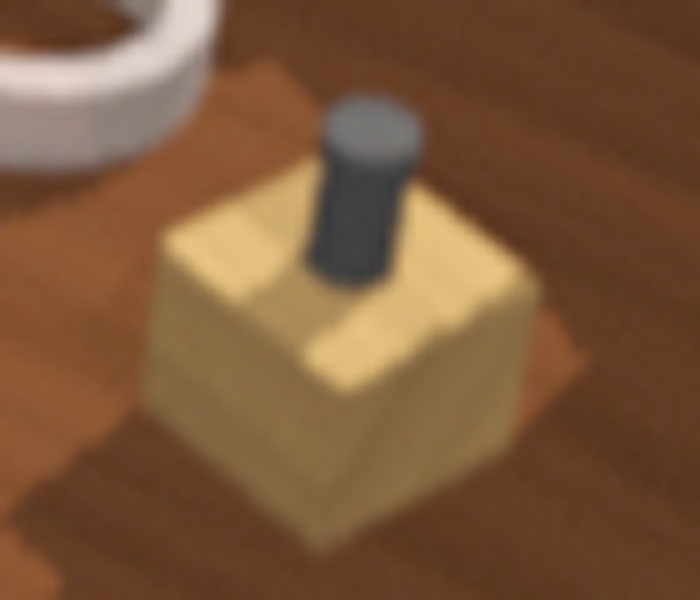

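View pics/t0pin.png

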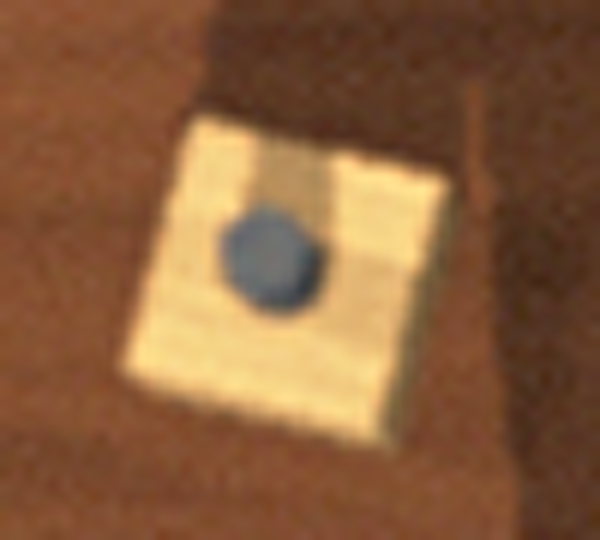

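Run:
```python
from h import *
S=unc([(373,131)],10,350,215);T=unc([(266,252)],12,180,225)
print(pix2plane("scene",S,.09),pix2plane("top",T,.09))
c=pix2plane("scene",unc([(163,240),(345,392),(538,285),(372,135)],10,350,215)[:3],.05);print('rest ctr',(c[0]+c[2])/2,np.linalg.norm(c[0]-c[1]),np.linalg.norm(c[2]-c[1]))
c=pix2plane("top",unc([(205,118),(450,180),(388,440),(125,372)],12,180,225),.05);print(c.mean(0))
```

```text
[[0.44007397 0.1243049  0.09      ]] [[0.43689141 0.11992745 0.09      ]]
rest ctr [0.43934911 0.12340784 0.05      ] 0.06106161773403663 0.06055383062650537
[0.43637518 0.11868505 0.05      ]
```

Run:
```python
from h import *
plan(.4398,.1238,.2,5.3)
```

```text
t=61.52 pos=[0.6516 0.2739 0.2228] yaw=-1.0 tiltz=[ 0.017  0.002 -1.   ] gap=0.351 F=[ 0.7 -0.7  3.6]
AFTER turn: x,y,z shares [ -6.5  -11.24   1.14]  dr z shares -1.1
full dr [ 0.17 -0.01 -1.1 ]
```

Request:
move_arm --linear '[[0, 0, 0], [-0.5, -0.6, 0], [-0.6, -1, 0], [-0.6, -1, 0], [-0.6, -1, 0], [-0.6, -1, 0], [-0.6, -1, 0], [-0.6, -1, 0], [-0.6, -1, 0], [-0.6, -1, 0], [-0.5, -1, 0], [-0.3, -0.7, 0]]' --dr '[[0.15, 0, -1], [0, 0, 0], [0, 0, 0], [0, 0, 0], [0, 0, 0], [0, 0, 0], [0, 0, 0], [0, 0, 0], [0, 0, 0], [0, 0, 0], [0, 0, 0], [0, 0, 0]]' --fingers '[0.1, 0.1, 0.1, 0.1, 0.1, 0.1, 0.1, 0.1, 0.1, 0.1, 0.1, 0.1]'

```text
t: 63.02
eef_pos: [0.4505, 0.1256, 0.228]
ee_rot: [2.126, 2.304, 0.011]
force: [-0.0, -0.0, -0.3]
finger_gap: 0.551
```

Run:
```python
from h import *
plan(.4398,.1238,.16,5.3)
```

```text
t=63.02 pos=[0.4505 0.1256 0.228 ] yaw=4.6 tiltz=[ 0.009  0.001 -1.   ] gap=0.551 F=[-0.  -0.  -0.3]
AFTER turn: x,y,z shares [-0.04 -0.54  3.4 ]  dr z shares -0.12
full dr [ 0.09 -0.   -0.12]
```

Request:
move_arm --linear '[[0, -0.4, 0.4], [0, 0, 1], [0, 0, 1], [0, 0, 0.6], [0, 0, 0]]' --dr '[[0.1, 0, -0.1], [0, 0, 0], [0, 0, 0], [0, 0, 0], [0, 0, 0]]' --fingers '[0.1, 0.1, 0.1, 0.1, 0.1]'

```text
t: 63.65
eef_pos: [0.442, 0.1245, 0.1663]
ee_rot: [-2.118, -2.319, -0.0]
force: [0.0, 0.0, -0.6]
finger_gap: 0.549
```

Run:
```python
from h import *
plan(.4398,.1238,.128,5.3)
s=grab("scene","s24");crop(s,350,195,70,60,10,'pics/s24d.png')
s_,p,Rm,yw=st()
for sg in(1,-1):
  for xx in(-.011,.011): print((unc([[0,0]],1,0,0)*0+(proj("scene",p+Rm@[xx,sg*.0235,.068])-[350,195]+.5)*10-.5).round(0))
```

```text
t=63.65 pos=[0.442  0.1245 0.1663] yaw=5.2 tiltz=[-0.  0. -1.] gap=0.549 F=[ 0.   0.  -0.6]
AFTER turn: x,y,z shares [-0.02 -0.11  1.92]  dr z shares -0.02
full dr [-0.   -0.   -0.02]
[[279. 343.]]
[[370. 381.]]
[[376. 233.]]
[[466. 269.]]
```

View pics/s24d.png

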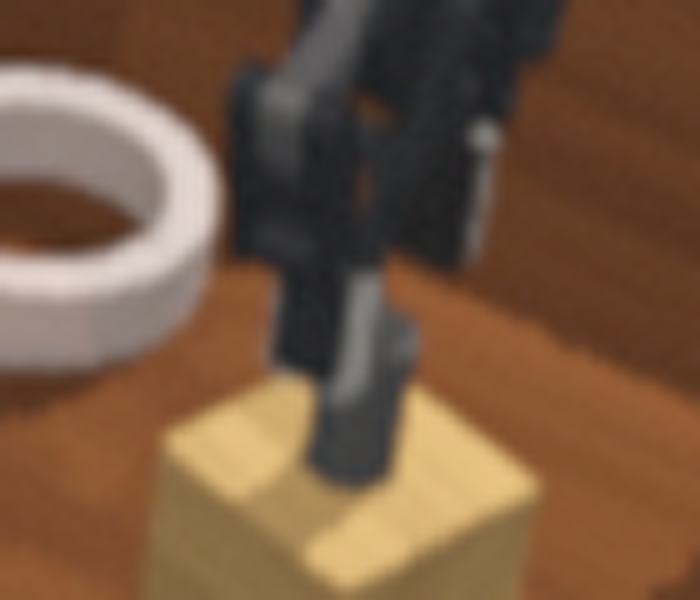

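Request:
move_arm --linear '[[0, -0.1, 0.6], [0, 0, 0.6], [0, 0, 0.4], [0, 0, 0.15], [0, 0, 0]]' --dr '[[0, 0, 0], [0, 0, 0], [0, 0, 0], [0, 0, 0], [0, 0, 0]]' --fingers '[0.1, 0.1, 0.1, 0.1, 0.1]'

```text
t: 64.32
eef_pos: [0.4406, 0.1244, 0.1302]
ee_rot: [2.117, 2.319, 0.003]
force: [0.9, 0.3, 0.1]
finger_gap: 0.552
```

Run:
```python
from h import *
plan(.4398,.1238,.130,5.3)
s=grab("scene","s25");crop(s,350,195,70,60,10,'pics/s25d.png')
```

```text
t=64.33 pos=[0.4406 0.1244 0.1302] yaw=5.2 tiltz=[ 0.002  0.    -1.   ] gap=0.552 F=[0.9 0.3 0.1]
AFTER turn: x,y,z shares [-0.02 -0.04  0.01]  dr z shares -0.02
full dr [ 0.02 -0.   -0.02]
```

View pics/s25d.png

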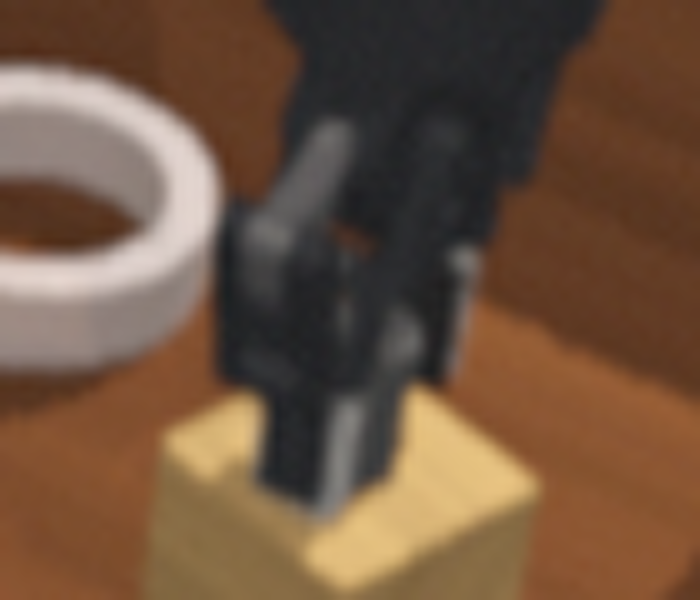

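Request:
move_arm --linear '[[0, 0, 0], [0, 0, 0], [0, 0, 0], [0, 0, 0], [0, 0, -0.5], [0, 0, -0.7], [0, 0, -1], [0, 0, -1], [0, 0, -1], [0, 0, -0.5], [0, 0, 0]]' --dr '[[0, 0, 0], [0, 0, 0], [0, 0, 0], [0, 0, 0], [0, 0, 0], [0, 0, 0], [0, 0, 0], [0, 0, 0], [0, 0, 0], [0, 0, 0], [0, 0, 0]]' --fingers '[-1, -1, -1, -1, -1, -1, -1, -1, -1, -1, -1]' --force 45

```text
t: 65.75
eef_pos: [0.4408, 0.1244, 0.233]
ee_rot: [2.114, 2.316, 0.009]
force: [0.5, 0.0, -0.7]
finger_gap: 0.242
```

Run:
```python
from h import *
x,y=frombox(-.077,.04);print(x,y)
plan(x,y,.215,5.3)
s=grab("scene","s26");crop(s,345,170,80,68,9,'pics/s26d.png')
```

```text
0.5159343747419247 0.01551645269399804
t=65.75 pos=[0.4408 0.1244 0.233 ] yaw=5.2 tiltz=[ 0.008  0.001 -1.   ] gap=0.242 F=[ 0.5  0.  -0.7]
AFTER turn: x,y,z shares [-5.77  3.24  0.9 ]  dr z shares -0.01
full dr [ 0.08  0.   -0.01]
```

View pics/s26d.png

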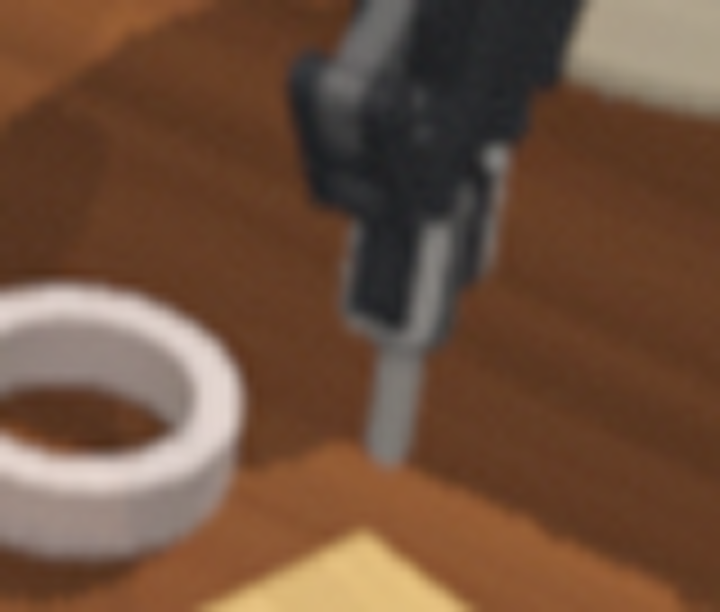

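Run:
```python
from h import *
print(pix2plane("scene",unc([(389,461)],9,345,170),.113))
s_,p,Rm,yw=st()
print('pred foot px',((proj("scene",np.r_[p[:2],.113])-[345,170]+.5)*9-.5).round(0))
```

```text
[[0.44401008 0.12579113 0.113     ]]
pred foot px [[391. 452.]]
```

Request:
move_arm --linear '[[-0.6, 0.3, 0], [-1, 0.55, 0], [-1, 0.55, 0], [-1, 0.55, 0], [-1, 0.55, 0.2], [-0.7, 0.45, 0.3], [-0.3, 0.2, 0.2], [0, 0, 0], [0, 0, 0]]' --dr '[[0.1, 0, 0], [0, 0, 0], [0, 0, 0], [0, 0, 0], [0, 0, 0], [0, 0, 0], [0, 0, 0], [0, 0, 0], [0, 0, 0]]' --fingers '[-1, -1, -1, -1, -1, -1, -1, -1, -1]'

```text
t: 66.92
eef_pos: [0.5165, 0.0118, 0.2127]
ee_rot: [-2.112, -2.312, 0.013]
force: [-0.2, 0.4, 0.3]
finger_gap: 0.245
```

Run:
```python
from h import *
plan(.5163,.015,.197,5.3)
```

```text
t=66.92 pos=[0.5165 0.0118 0.2127] yaw=5.2 tiltz=[-0.013  0.001 -1.   ] gap=0.245 F=[-0.2  0.4  0.3]
AFTER turn: x,y,z shares [0.16 0.01 0.79]  dr z shares -0.02
full dr [-0.13 -0.02 -0.02]
```

Request:
move_arm --linear '[[0.15, 0, 0.3], [0, 0, 0.4], [0, 0, 0], [0, 0, 0]]' --dr '[[-0.13, 0, 0], [0, 0, 0], [0, 0, 0], [0, 0, 0]]' --fingers '[-1, -1, -1, -1]'

```text
t: 67.42
eef_pos: [0.5156, 0.0162, 0.198]
ee_rot: [-2.116, -2.321, -0.003]
force: [-0.9, 0.1, -0.3]
finger_gap: 0.244
```

Run:
```python
from h import *
plan(.5163,.015,.197,5.3)
s=grab("scene","s27");crop(s,295,175,60,60,10,'pics/s27d.png')
s_,p,Rm,yw=st();f=p[2]-.1202
print('foot z',f,'px',((proj("scene",[np.r_[p[:2],f],np.r_[p[:2],.0665]])-[295,175]+.5)*10-.5).round(0))
```

```text
t=67.42 pos=[0.5156 0.0162 0.198 ] yaw=5.3 tiltz=[ 0.001  0.002 -1.   ] gap=0.244 F=[-0.9  0.1 -0.3]
AFTER turn: x,y,z shares [-0.06  0.03  0.05]  dr z shares -0.0
full dr [ 0.01 -0.02 -0.  ]
foot z 0.07774849532604186 px [[326. 534.]
 [324. 572.]]
```

View pics/s27d.png

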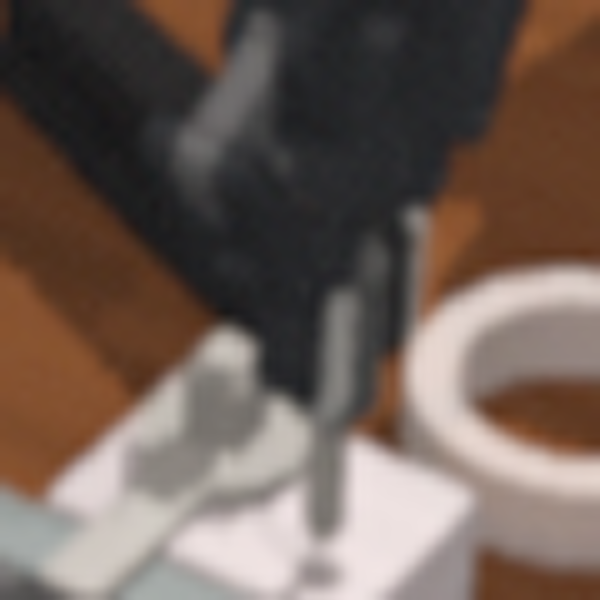

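Request:
move_arm --linear '[[0, 0, 0.3], [0, 0, 0.3], [0, 0, 0.3], [0, 0, 0]]' --dr '[[0, 0, 0], [0, 0, 0], [0, 0, 0], [0, 0, 0]]' --fingers '[-1, -1, -1, -1]'

```text
t: 67.97
eef_pos: [0.5155, 0.0161, 0.1786]
ee_rot: [-2.116, -2.321, -0.003]
force: [-0.8, -0.3, -1.1]
finger_gap: 0.242
```

Run:
```python
from h import *
plan(.5156,.0162,.1467,5.3); print(readout.state()['ft_torque'])
```

```text
t=67.97 pos=[0.5155 0.0161 0.1786] yaw=5.3 tiltz=[ 0.001  0.002 -1.   ] gap=0.242 F=[-0.8 -0.3 -1.1]
AFTER turn: x,y,z shares [0.01 0.   1.59]  dr z shares -0.0
full dr [ 0.01 -0.02 -0.  ]
[ 0.04271206  0.01846428 -0.01598334]
```

Foot is 8 mm in without resistance. Continue.

Request:
move_arm --linear '[[0, 0, 0.35], [0, 0, 0.35], [0, 0, 0.35], [0, 0, 0.3], [0, 0, 0]]' --dr '[[0, 0, 0], [0, 0, 0], [0, 0, 0], [0, 0, 0], [0, 0, 0]]' --fingers '[-1, -1, -1, -1, -1]'

```text
t: 68.6
eef_pos: [0.5155, 0.0161, 0.1495]
ee_rot: [-2.116, -2.321, -0.003]
force: [-0.6, -0.1, -1.2]
finger_gap: 0.244
```

Run:
```python
from h import *
plan(.5156,.0162,.1467,5.3); print(readout.state()['ft_torque'])
s=grab("scene","s28");crop(s,295,175,60,60,10,'pics/s28d.png')
```

```text
t=68.60 pos=[0.5155 0.0161 0.1495] yaw=5.3 tiltz=[ 0.     0.002 -1.   ] gap=0.244 F=[-0.6 -0.1 -1.2]
AFTER turn: x,y,z shares [0.   0.   0.14]  dr z shares -0.0
full dr [ 0.   -0.02 -0.  ]
[ 0.0377789   0.00397885 -0.00631727]
```

View pics/s28d.png

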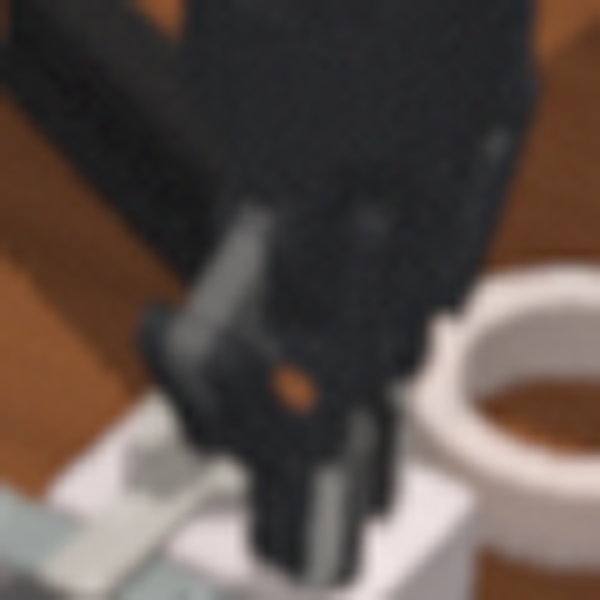

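Request:
move_arm --linear '[[0, 0, 0.12], [0, 0, 0.05], [0, 0, 0]]' --dr '[[0, 0, 0], [0, 0, 0], [0, 0, 0]]' --fingers '[-1, -1, -1]'

```text
t: 69.03
eef_pos: [0.5159, 0.0161, 0.1474]
ee_rot: [2.116, 2.321, 0.004]
force: [1.0, -0.3, -0.4]
finger_gap: 0.243
```

Request:
move_arm --linear '[[0, 0, 0], [0, 0, 0], [0, 0, 0], [0, 0, -0.3], [0, 0, -0.7], [0, 0, -1], [0, 0, -1], [0, 0, -1], [0, 0, -1], [0.5, -0.3, -0.5], [0.8, -0.5, 0], [0.8, -0.5, 0]]' --dr '[[0, 0, 0], [0, 0, 0], [0, 0, 0], [0, 0, 0], [0, 0, 0], [0, 0, 0], [0, 0, 0], [0, 0, 0], [0, 0, 0], [0, 0, 0], [0, 0, 0], [0, 0, 0]]' --fingers '[-0.1, -0.1, -0.1, -0.1, -0.1, -0.1, -0.1, -0.1, -0.1, -0.1, -0.1, -0.1]'

```text
t: 70.53
eef_pos: [0.484, 0.0574, 0.2659]
ee_rot: [2.115, 2.318, 0.008]
force: [0.6, 0.4, 0.4]
finger_gap: 0.448
```

Run:
```python
from h import *
plan(.5156,.0162,.1467,5.3)
s=grab("scene","s29");crop(s,220,175,160,120,5,'pics/s29d.png');crop(s,280,180,80,60,9,'pics/s29e.png')
```

```text
t=70.53 pos=[0.484  0.0574 0.2659] yaw=5.2 tiltz=[ 0.006  0.001 -1.   ] gap=0.448 F=[0.6 0.4 0.4]
AFTER turn: x,y,z shares [-2.2   1.38  5.96]  dr z shares -0.01
full dr [ 0.06 -0.   -0.01]
```

View pics/s29d.png

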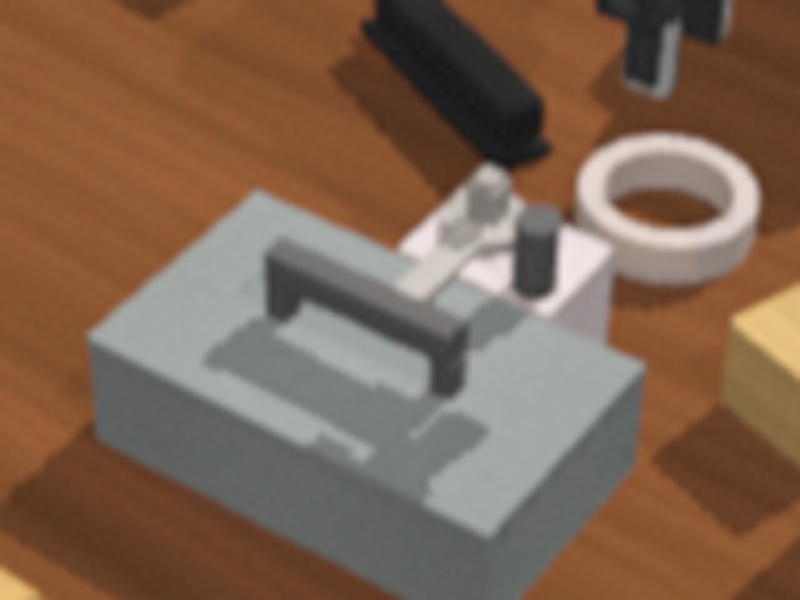

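View pics/s29e.png

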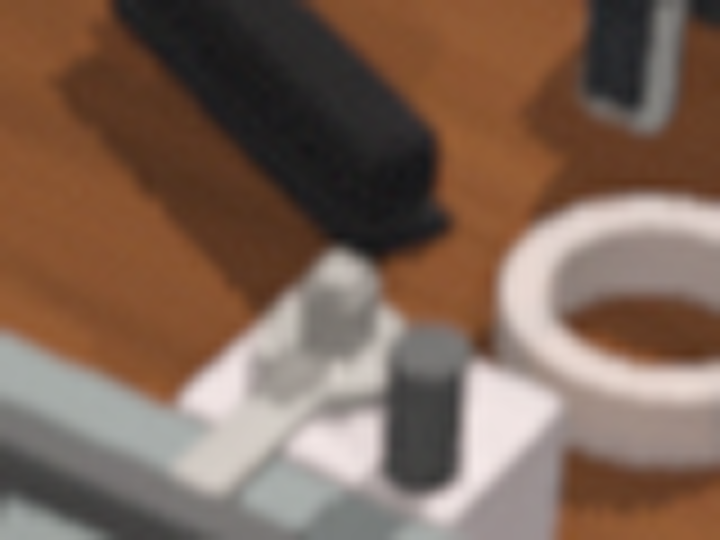

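Run:
```python
from h import *
b=np.array([.516,.0155])
for z in(.1065,.1105,.0665): print(z,((proj("scene",np.r_[b,z])-[280,180]+.5)*9-.5).round(0))
for e in ([(175,470),(300,385)],[(218,495),(325,398)]):
    P=pix2plane("scene",unc(e,9,280,180),.0735);d=P[0]-P[1];print(np.degrees(np.arctan2(d[1],d[0]))-5.3,tobox(P).round(4).tolist())
P=pix2plane("scene",unc([(258,188),(90,340),(490,537),(645,368)],5,220,175),.065);c,a,r=rectfit(P,.128,.212);print('lid',tobox(c),np.degrees(a)-5.3)
```

```text
0.1065 [[432. 347.]]
0.1105 [[432. 334.]]
0.0665 [[423. 470.]]
-8.969861554349297 [[-0.0335, -0.0066], [-0.0799, 0.0007]]
-1.5306498592595363 [[-0.0318, 0.0075], [-0.0792, 0.0088]]
lid [0.00325039 0.00143848] -0.04876288443067445
```

View pics/s29.png

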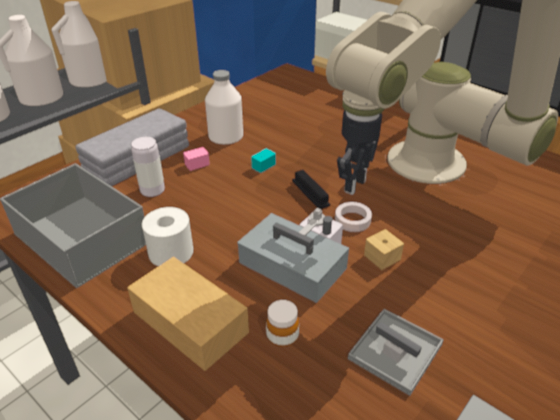

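All is in place: the lid is on at (293,250), the pin at (327,225), the key in its tray at (397,340), and the other things are where they were.

Run:
```python
from plant import ctrl
print(ctrl.finish_job())
```

```text
the job is handed in; nothing more can be done
None
```

The box is packed and locked, and the job was handed in at about 70 s of the 200 s. I got no verdict back.

- **Cartons and lid:** All four cartons stand one to a bay, last seen just before the lid went on. The lid slid home without resistance and looks flush in the picture.
- **Turnbutton:** The key seated at the expected height. I turned the turnbutton until the torque rose to about 0.22 N m, and the bar now points straight in over the lid.
- **Key and pin:** The key stands upright in the tray. The pin went in freely, and its head top appears about 2 enlarged pixels (0.2 image pixel) from where the home position should show it.
- **Other things:** In the last picture the jar, roll, tape, stapler, can and both look-alikes stand where they were. The gripper is clear of everything.

**Checks that disagreed:**
- The two cameras differed by about 3–5 mm. I went with the scene camera, because it matched the measured gripper positions.
- The last lid reading was 3.3 mm off in x. That is more than the 2.5 mm of play allows, so I took it as measurement error; the limit is 6 mm.
- The two edges of the turnbutton bar gave angles of -9 and -1.5 degrees. They can't be below the stop at zero, so I took this as pixel error. The tip's centre lay within about 1 mm of the box's x axis.

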